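# Pack the cheese tray head to tail

## Robot

A 7-joint arm with a two-finger parallel gripper is mounted at the origin on a cart in front of the work surface, level with it; the furniture and walls round the work are solid. World frame = base frame: x ahead of the robot, y to its left, z up, the work surface at z = 0. Lengths are in m, angles in rad, forces in N, time in s.
With the tool pointing down it reaches from about 0.4 to 0.875 m from the base axis. Payload 19.3 kg.
Tool frame: the origin (TCP) lies at the very end of the fingers, on their centre line; the grasp point (between the pads) lies 19 mm behind it (robot.grasp_offset is the distance from the TCP to the grasp point, in m); z points along the fingers, y is the line along which they close (so a half turn about z gives the same grasp; the last joint's range is limited). The gripper opens to 85 mm and grips with 20 to 120 N. Pads are 22 mm wide; open, the fingers measure 114 mm over their backs; the gripper's body (76 mm by 85 mm) begins 54 mm behind the grasp point. The pads swing forward as they close: fully open they stand 13 mm farther back than shut.
Start: joints at [-1.251, 0.521, -0.036, 1.599, 0.021, 1.021, -0.113], TCP at [0.238, 0.578, 0.231] pointing down, gripper open.
Joint ranges: [-2.91, 2.91], [-0.3, 2.13], [-1.5, 1.42], [0.17, 2.43], [-1.26, 4.41], [0.16, 1.93], [-2.52, 2.52]. Speed limits (rad/s): [1.89, 1.89, 2.39, 2.39, 3.01, 3.01, 3.01].

## Interface

Orientations are given as a unit quaternion [w, x, y, z].
In Python, from cell import robot, viewer, finish_job gives the robot as it stands. The module is installed in compiled form; this text tells all that it offers.
- The arm moves only by the tool move_arm, never from a script. Its argument "moves" is one flat list of numbers, 7 for each row, row after row: the turn, a rotation vector about the tool's x, y, z normalised to -1 to 1, where 1 is pi/2 rad, then the shift along the tool's x, y, z normalised to -1 to 1, where 1 is 0.04 m, then the opening, from 0 (shut) to 1 (fully open). A call has exactly 10 rows; each row shifts and turns the commanded pose from where the row before left it, along the tool's axes as they then stand; what a row does not reach is not made up. A row lasts 1/10 s, in which the tool goes at most 50 mm and 8.59 degrees, less where a joint would pass 70% of its speed; a pose out of reach is approached as far as the arm can. A call with a number of a shift or a turn outside -1 to 1 is refused whole. A call with a gripper value outside its range is refused whole. The fingers move at their own pace and stop on an object; "force" is the grip in N (left out, the last holds). Time passes only in rows, so rows that do not move let the fingers close, or fill a call up. It gives the time, the measured TCP pose, the force, the opening and the grip force at its end, in the units of the state.
- robot.get_obs(): the state, without advancing time (a new reading comes with each control period).
- viewer.get_image(name): name is "scene" or "top"; returns the picture (420x560x3 uint8, red, green, blue); there is no depth.
- viewer.get_calibration(name): a dict with "vertical_fov" (degrees; the focal length in pixels is half the picture's height over the tangent of half this angle, whatever the lens; pixels are square), "cx", "cy" (the principal point, pixels), "origin" and "attitude" of the camera in the world. Camera axes: x right, y down, z forward; pixel columns grow to the right and rows downward; lengths in m; the calibration is good to about 2 mm. A picture is of the moment at which its call begins. get_calibration takes no time and is no camera call.
- finish_job(): hands the job in; it is judged then, once.
The state is a dict: "clock": time; "q": joint angles; "joint_velocities": joint speeds; "joint_torque": joint torques, N m; "ee_pos": TCP position; "eef_rot": TCP orientation; "wrist_force": force on the tool from outside, world axes, zero at the start; "wrist_torque": the same for the moment, N m; "opening": finger opening in m; "grasp_force": force on a finger pad.
Only numpy, scipy, OpenCV 4.12 (cv2) and the standard library are available. Lean on these libraries where they do the work, as an engineer would, in place of code of your own. Each camera call takes 0.05 s, during which the arm holds its last target. There are 200 camera calls.

## Task

Move the little yellow bowl out of the cheese tray on to the middle of the cork coaster, and pack every cheese wedge into the tray, standing as it stands now, in one tight row that starts against the tall end board: each wedge lies across the tray, turned head to tail to its neighbours, with side faces flush and ends level. When all are in, stand the T-shaped wooden stop in the tray behind them with its flat face flush against the last wedge, so that the row cannot slide when the tray is carried. Leave the cup, the mug and the candle alone.

Things in the scene. Friction and masses are not known exactly. Their poses are not given: they have to be found in the camera images.
- wedge1_c (a point): Cheese wedge 1: golden paste, brown rind. 60 mm long, 40 mm high; from above it tapers evenly from 38 mm wide at the rind end to 20 mm at the thin end (each side face slopes 8.5 degrees to its axis). Its ends are flat, upright and parallel: grip it end to end (60 mm). About 80 g, rigid. Origin at its centre, half-way up; x points along its axis to the thin end, z up. It may be absent.
- wedge2_c (a point): Cheese wedge 2: orange paste, dark red wax rind. 60 mm long, 40 mm high; from above it tapers evenly from 38 mm wide at the rind end to 20 mm at the thin end (each side face slopes 8.5 degrees to its axis). Its ends are flat, upright and parallel: grip it end to end (60 mm). About 80 g, rigid. Origin at its centre, half-way up; x points along its axis to the thin end, z up. It may be absent.
- wedge3_c (a point): Cheese wedge 3: pale cream paste, off-white rind. 60 mm long, 40 mm high; from above it tapers evenly from 38 mm wide at the rind end to 20 mm at the thin end (each side face slopes 8.5 degrees to its axis). Its ends are flat, upright and parallel: grip it end to end (60 mm). About 80 g, rigid. Origin at its centre, half-way up; x points along its axis to the thin end, z up. It may be absent.
- wedge4_c (a point): Cheese wedge 4: yellow paste, ochre yellow rind. 60 mm long, 40 mm high; from above it tapers evenly from 38 mm wide at the rind end to 20 mm at the thin end (each side face slopes 8.5 degrees to its axis). Its ends are flat, upright and parallel: grip it end to end (60 mm). About 80 g, rigid. Origin at its centre, half-way up; x points along its axis to the thin end, z up. It may be absent.
- wedge5_c (a point): Cheese wedge 5: pale paste, sage green rind. 60 mm long, 40 mm high; from above it tapers evenly from 38 mm wide at the rind end to 20 mm at the thin end (each side face slopes 8.5 degrees to its axis). Its ends are flat, upright and parallel: grip it end to end (60 mm). About 80 g, rigid. Origin at its centre, half-way up; x points along its axis to the thin end, z up. It may be absent.
- tray_in (a point): Centre of the inner floor of the cheese tray, 6 mm above the worktop; x along the tray towards its tall end board, y across it, z up. The floor is 206 mm long (x) and 66 mm wide (y), light wood; dark rims 7 mm wide stand 7 mm above the floor along both sides and at the near end. The tray stays put.
- tray_end (a point): Middle of the foot of the tray's tall end board (36 mm above the floor, 10 mm thick): on its inner face, at floor level, 103 mm from tray_in; same axes as tray_in.
- stop_c (a point): Wooden end stop, T-shaped from above, loose, 160 g, brass-footed: an upright plate 58 mm wide (y), 38 high and 8 thick (x), with a grip rib 16 mm wide (y), 38 long (x) and 38 high behind its middle. Origin at the rib's centre, 19 mm above the underside; x points to the plate, whose flat front face lies 27 mm ahead of here; z up. Grip it across the rib from above.
- stop_left (a point): Half-way up the edge of the stop's flat front face, at its +y end (29 mm from the middle); axes as stop_c.
- stop_right (a point): Half-way up the edge of the stop's flat front face, at its -y end (29 mm from the middle); axes as stop_c.
- bowl_c (a point): Little yellow pinch bowl, loose, 60 g: round, 52 mm across the rim, 34 mm across the foot, 18 mm high. Origin at its centre, 9 mm above its underside; z up. It starts standing in the tray.
- coaster_top (a point): Centre of the top of a round cork coaster with a brass rim, 94 mm across and 8 mm thick, lying on the worktop and staying put; z up.
- cup: Small white espresso cup (64 x 91 x 50 mm) standing beyond the tray, not part of the job. Origin at the underside. A wall cabinet hangs over the back of the worktop, its underside 468 mm above it.
- mug: Olive and brown stoneware mug (120 x 87 x 72 mm) standing at the back on the left, not part of the job. Origin at the underside.
- candle: Tea light, red wax in a metal cup (38 mm across, 15 mm high), standing behind the wedges and the tray, not part of the job. Origin at the underside. At the back on the right there is also a fixed brass table lamp (shade 174 mm across, 157 to 250 mm above the worktop, middle near x 0.68, y 0.05), with a tall fridge beyond.
Mind the look-alikes: they are no part of the job. Several things look just like the part that bears coaster_top: the one meant starts farthest to the robot's right.

How it is judged:
On the way, in this order (a step that is already met when the one before it is completed fails the run):
1. every wedge stands in the tray while the stop is still out of it (z of wedge1_c in the frame of tray_in between 0.016 and 0.024 m and x of wedge1_c in the frame of tray_in between -0.103 and 0.103 m and y of wedge1_c in the frame of tray_in between -0.006 and 0.006 m and angle between each of wedge1_c, wedge2_c, wedge3_c, wedge4_c, wedge5_c's own z axis and vertical below 0.08 rad and z of wedge2_c in the frame of tray_in between 0.016 and 0.024 m and x of wedge2_c in the frame of tray_in between -0.103 and 0.103 m and y of wedge2_c in the frame of tray_in between -0.006 and 0.006 m and z of wedge3_c in the frame of tray_in between 0.016 and 0.024 m and x of wedge3_c in the frame of tray_in between -0.103 and 0.103 m and y of wedge3_c in the frame of tray_in between -0.006 and 0.006 m and z of wedge4_c in the frame of tray_in between 0.016 and 0.024 m and x of wedge4_c in the frame of tray_in between -0.103 and 0.103 m and y of wedge4_c in the frame of tray_in between -0.006 and 0.006 m and z of wedge5_c in the frame of tray_in between 0.016 and 0.024 m and x of wedge5_c in the frame of tray_in between -0.103 and 0.103 m and y of wedge5_c in the frame of tray_in between -0.006 and 0.006 m and not (z of stop_c in the frame of tray_in between 0.015 and 0.023 m and y of stop_c in the frame of tray_in between -0.012 and 0.012 m and x of stop_c in the frame of tray_in between -0.103 and 0.103 m and angle between stop_c's own z axis and vertical below 0.08 rad)), for 0.2 s.
2. then the stop stands in the tray (z of stop_c in the frame of tray_in between 0.015 and 0.023 m and y of stop_c in the frame of tray_in between -0.012 and 0.012 m and x of stop_c in the frame of tray_in between -0.103 and 0.103 m and angle between stop_c's own z axis and vertical below 0.08 rad), for 0.2 s.
At the end, for the whole second after the job is handed in: Wedges flat in the tray, within 6 mm of its middle line; each side face meets a head-to-tail neighbour (centres 29 +- 5 mm apart, within 4.6 degrees), the stop's face (both ends within 3.5 mm) or the end board (within 6 mm). Stop upright; bowl upright within 25 mm of the coaster's middle (all of step 2 and z of wedge1_c in the frame of tray_in between 0.016 and 0.024 m and x of wedge1_c in the frame of tray_in between -0.103 and 0.103 m and y of wedge1_c in the frame of tray_in between -0.006 and 0.006 m and angle between each of wedge1_c, wedge2_c, wedge3_c, wedge4_c, wedge5_c's own z axis and vertical below 0.08 rad and ((x of wedge2_c in the frame of wedge1_c between -0.007 and 0.007 m and y of wedge2_c in the frame of wedge1_c between 0.024 and 0.034 m and angle between the x axis of wedge1_c and the x axis of wedge2_c, either way round below 0.08 rad) or (x of wedge3_c in the frame of wedge1_c between -0.007 and 0.007 m and y of wedge3_c in the frame of wedge1_c between 0.024 and 0.034 m and angle between the x axis of wedge1_c and the x axis of wedge3_c, either way round below 0.08 rad) or (x of wedge4_c in the frame of wedge1_c between -0.007 and 0.007 m and y of wedge4_c in the frame of wedge1_c between 0.024 and 0.034 m and angle between the x axis of wedge1_c and the x axis of wedge4_c, either way round below 0.08 rad) or (x of wedge5_c in the frame of wedge1_c between -0.007 and 0.007 m and y of wedge5_c in the frame of wedge1_c between 0.024 and 0.034 m and angle between the x axis of wedge1_c and the x axis of wedge5_c, either way round below 0.08 rad) or y of tray_end in the frame of wedge1_c between 0.013 and 0.025 m or (x of stop_left in the frame of wedge1_c between 0.0207 and 0.0367 m and y of stop_left in the frame of wedge1_c between 0.0067 and 0.0137 m and x of stop_right in the frame of wedge1_c between -0.0367 and -0.0207 m and y of stop_right in the frame of wedge1_c between 0.0153 and 0.0223 m)) and ((x of wedge2_c in the frame of wedge1_c between -0.007 and 0.007 m and y of wedge2_c in the frame of wedge1_c between -0.034 and -0.024 m and angle between the x axis of wedge1_c and the x axis of wedge2_c, either way round below 0.08 rad) or (x of wedge3_c in the frame of wedge1_c between -0.007 and 0.007 m and y of wedge3_c in the frame of wedge1_c between -0.034 and -0.024 m and angle between the x axis of wedge1_c and the x axis of wedge3_c, either way round below 0.08 rad) or (x of wedge4_c in the frame of wedge1_c between -0.007 and 0.007 m and y of wedge4_c in the frame of wedge1_c between -0.034 and -0.024 m and angle between the x axis of wedge1_c and the x axis of wedge4_c, either way round below 0.08 rad) or (x of wedge5_c in the frame of wedge1_c between -0.007 and 0.007 m and y of wedge5_c in the frame of wedge1_c between -0.034 and -0.024 m and angle between the x axis of wedge1_c and the x axis of wedge5_c, either way round below 0.08 rad) or y of tray_end in the frame of wedge1_c between -0.025 and -0.013 m or (x of stop_left in the frame of wedge1_c between -0.0367 and -0.0207 m and y of stop_left in the frame of wedge1_c between -0.0223 and -0.0153 m and x of stop_right in the frame of wedge1_c between 0.0207 and 0.0367 m and y of stop_right in the frame of wedge1_c between -0.0137 and -0.0067 m)) and z of wedge2_c in the frame of tray_in between 0.016 and 0.024 m and x of wedge2_c in the frame of tray_in between -0.103 and 0.103 m and y of wedge2_c in the frame of tray_in between -0.006 and 0.006 m and ((x of wedge1_c in the frame of wedge2_c between -0.007 and 0.007 m and y of wedge1_c in the frame of wedge2_c between 0.024 and 0.034 m and angle between the x axis of wedge2_c and the x axis of wedge1_c, either way round below 0.08 rad) or (x of wedge3_c in the frame of wedge2_c between -0.007 and 0.007 m and y of wedge3_c in the frame of wedge2_c between 0.024 and 0.034 m and angle between the x axis of wedge2_c and the x axis of wedge3_c, either way round below 0.08 rad) or (x of wedge4_c in the frame of wedge2_c between -0.007 and 0.007 m and y of wedge4_c in the frame of wedge2_c between 0.024 and 0.034 m and angle between the x axis of wedge2_c and the x axis of wedge4_c, either way round below 0.08 rad) or (x of wedge5_c in the frame of wedge2_c between -0.007 and 0.007 m and y of wedge5_c in the frame of wedge2_c between 0.024 and 0.034 m and angle between the x axis of wedge2_c and the x axis of wedge5_c, either way round below 0.08 rad) or y of tray_end in the frame of wedge2_c between 0.013 and 0.025 m or (x of stop_left in the frame of wedge2_c between 0.0207 and 0.0367 m and y of stop_left in the frame of wedge2_c between 0.0067 and 0.0137 m and x of stop_right in the frame of wedge2_c between -0.0367 and -0.0207 m and y of stop_right in the frame of wedge2_c between 0.0153 and 0.0223 m)) and ((x of wedge1_c in the frame of wedge2_c between -0.007 and 0.007 m and y of wedge1_c in the frame of wedge2_c between -0.034 and -0.024 m and angle between the x axis of wedge2_c and the x axis of wedge1_c, either way round below 0.08 rad) or (x of wedge3_c in the frame of wedge2_c between -0.007 and 0.007 m and y of wedge3_c in the frame of wedge2_c between -0.034 and -0.024 m and angle between the x axis of wedge2_c and the x axis of wedge3_c, either way round below 0.08 rad) or (x of wedge4_c in the frame of wedge2_c between -0.007 and 0.007 m and y of wedge4_c in the frame of wedge2_c between -0.034 and -0.024 m and angle between the x axis of wedge2_c and the x axis of wedge4_c, either way round below 0.08 rad) or (x of wedge5_c in the frame of wedge2_c between -0.007 and 0.007 m and y of wedge5_c in the frame of wedge2_c between -0.034 and -0.024 m and angle between the x axis of wedge2_c and the x axis of wedge5_c, either way round below 0.08 rad) or y of tray_end in the frame of wedge2_c between -0.025 and -0.013 m or (x of stop_left in the frame of wedge2_c between -0.0367 and -0.0207 m and y of stop_left in the frame of wedge2_c between -0.0223 and -0.0153 m and x of stop_right in the frame of wedge2_c between 0.0207 and 0.0367 m and y of stop_right in the frame of wedge2_c between -0.0137 and -0.0067 m)) and z of wedge3_c in the frame of tray_in between 0.016 and 0.024 m and x of wedge3_c in the frame of tray_in between -0.103 and 0.103 m and y of wedge3_c in the frame of tray_in between -0.006 and 0.006 m and ((x of wedge1_c in the frame of wedge3_c between -0.007 and 0.007 m and y of wedge1_c in the frame of wedge3_c between 0.024 and 0.034 m and angle between the x axis of wedge3_c and the x axis of wedge1_c, either way round below 0.08 rad) or (x of wedge2_c in the frame of wedge3_c between -0.007 and 0.007 m and y of wedge2_c in the frame of wedge3_c between 0.024 and 0.034 m and angle between the x axis of wedge3_c and the x axis of wedge2_c, either way round below 0.08 rad) or (x of wedge4_c in the frame of wedge3_c between -0.007 and 0.007 m and y of wedge4_c in the frame of wedge3_c between 0.024 and 0.034 m and angle between the x axis of wedge3_c and the x axis of wedge4_c, either way round below 0.08 rad) or (x of wedge5_c in the frame of wedge3_c between -0.007 and 0.007 m and y of wedge5_c in the frame of wedge3_c between 0.024 and 0.034 m and angle between the x axis of wedge3_c and the x axis of wedge5_c, either way round below 0.08 rad) or y of tray_end in the frame of wedge3_c between 0.013 and 0.025 m or (x of stop_left in the frame of wedge3_c between 0.0207 and 0.0367 m and y of stop_left in the frame of wedge3_c between 0.0067 and 0.0137 m and x of stop_right in the frame of wedge3_c between -0.0367 and -0.0207 m and y of stop_right in the frame of wedge3_c between 0.0153 and 0.0223 m)) and ((x of wedge1_c in the frame of wedge3_c between -0.007 and 0.007 m and y of wedge1_c in the frame of wedge3_c between -0.034 and -0.024 m and angle between the x axis of wedge3_c and the x axis of wedge1_c, either way round below 0.08 rad) or (x of wedge2_c in the frame of wedge3_c between -0.007 and 0.007 m and y of wedge2_c in the frame of wedge3_c between -0.034 and -0.024 m and angle between the x axis of wedge3_c and the x axis of wedge2_c, either way round below 0.08 rad) or (x of wedge4_c in the frame of wedge3_c between -0.007 and 0.007 m and y of wedge4_c in the frame of wedge3_c between -0.034 and -0.024 m and angle between the x axis of wedge3_c and the x axis of wedge4_c, either way round below 0.08 rad) or (x of wedge5_c in the frame of wedge3_c between -0.007 and 0.007 m and y of wedge5_c in the frame of wedge3_c between -0.034 and -0.024 m and angle between the x axis of wedge3_c and the x axis of wedge5_c, either way round below 0.08 rad) or y of tray_end in the frame of wedge3_c between -0.025 and -0.013 m or (x of stop_left in the frame of wedge3_c between -0.0367 and -0.0207 m and y of stop_left in the frame of wedge3_c between -0.0223 and -0.0153 m and x of stop_right in the frame of wedge3_c between 0.0207 and 0.0367 m and y of stop_right in the frame of wedge3_c between -0.0137 and -0.0067 m)) and z of wedge4_c in the frame of tray_in between 0.016 and 0.024 m and x of wedge4_c in the frame of tray_in between -0.103 and 0.103 m and y of wedge4_c in the frame of tray_in between -0.006 and 0.006 m and ((x of wedge1_c in the frame of wedge4_c between -0.007 and 0.007 m and y of wedge1_c in the frame of wedge4_c between 0.024 and 0.034 m and angle between the x axis of wedge4_c and the x axis of wedge1_c, either way round below 0.08 rad) or (x of wedge2_c in the frame of wedge4_c between -0.007 and 0.007 m and y of wedge2_c in the frame of wedge4_c between 0.024 and 0.034 m and angle between the x axis of wedge4_c and the x axis of wedge2_c, either way round below 0.08 rad) or (x of wedge3_c in the frame of wedge4_c between -0.007 and 0.007 m and y of wedge3_c in the frame of wedge4_c between 0.024 and 0.034 m and angle between the x axis of wedge4_c and the x axis of wedge3_c, either way round below 0.08 rad) or (x of wedge5_c in the frame of wedge4_c between -0.007 and 0.007 m and y of wedge5_c in the frame of wedge4_c between 0.024 and 0.034 m and angle between the x axis of wedge4_c and the x axis of wedge5_c, either way round below 0.08 rad) or y of tray_end in the frame of wedge4_c between 0.013 and 0.025 m or (x of stop_left in the frame of wedge4_c between 0.0207 and 0.0367 m and y of stop_left in the frame of wedge4_c between 0.0067 and 0.0137 m and x of stop_right in the frame of wedge4_c between -0.0367 and -0.0207 m and y of stop_right in the frame of wedge4_c between 0.0153 and 0.0223 m)) and ((x of wedge1_c in the frame of wedge4_c between -0.007 and 0.007 m and y of wedge1_c in the frame of wedge4_c between -0.034 and -0.024 m and angle between the x axis of wedge4_c and the x axis of wedge1_c, either way round below 0.08 rad) or (x of wedge2_c in the frame of wedge4_c between -0.007 and 0.007 m and y of wedge2_c in the frame of wedge4_c between -0.034 and -0.024 m and angle between the x axis of wedge4_c and the x axis of wedge2_c, either way round below 0.08 rad) or (x of wedge3_c in the frame of wedge4_c between -0.007 and 0.007 m and y of wedge3_c in the frame of wedge4_c between -0.034 and -0.024 m and angle between the x axis of wedge4_c and the x axis of wedge3_c, either way round below 0.08 rad) or (x of wedge5_c in the frame of wedge4_c between -0.007 and 0.007 m and y of wedge5_c in the frame of wedge4_c between -0.034 and -0.024 m and angle between the x axis of wedge4_c and the x axis of wedge5_c, either way round below 0.08 rad) or y of tray_end in the frame of wedge4_c between -0.025 and -0.013 m or (x of stop_left in the frame of wedge4_c between -0.0367 and -0.0207 m and y of stop_left in the frame of wedge4_c between -0.0223 and -0.0153 m and x of stop_right in the frame of wedge4_c between 0.0207 and 0.0367 m and y of stop_right in the frame of wedge4_c between -0.0137 and -0.0067 m)) and z of wedge5_c in the frame of tray_in between 0.016 and 0.024 m and x of wedge5_c in the frame of tray_in between -0.103 and 0.103 m and y of wedge5_c in the frame of tray_in between -0.006 and 0.006 m and ((x of wedge1_c in the frame of wedge5_c between -0.007 and 0.007 m and y of wedge1_c in the frame of wedge5_c between 0.024 and 0.034 m and angle between the x axis of wedge5_c and the x axis of wedge1_c, either way round below 0.08 rad) or (x of wedge2_c in the frame of wedge5_c between -0.007 and 0.007 m and y of wedge2_c in the frame of wedge5_c between 0.024 and 0.034 m and angle between the x axis of wedge5_c and the x axis of wedge2_c, either way round below 0.08 rad) or (x of wedge3_c in the frame of wedge5_c between -0.007 and 0.007 m and y of wedge3_c in the frame of wedge5_c between 0.024 and 0.034 m and angle between the x axis of wedge5_c and the x axis of wedge3_c, either way round below 0.08 rad) or (x of wedge4_c in the frame of wedge5_c between -0.007 and 0.007 m and y of wedge4_c in the frame of wedge5_c between 0.024 and 0.034 m and angle between the x axis of wedge5_c and the x axis of wedge4_c, either way round below 0.08 rad) or y of tray_end in the frame of wedge5_c between 0.013 and 0.025 m or (x of stop_left in the frame of wedge5_c between 0.0207 and 0.0367 m and y of stop_left in the frame of wedge5_c between 0.0067 and 0.0137 m and x of stop_right in the frame of wedge5_c between -0.0367 and -0.0207 m and y of stop_right in the frame of wedge5_c between 0.0153 and 0.0223 m)) and ((x of wedge1_c in the frame of wedge5_c between -0.007 and 0.007 m and y of wedge1_c in the frame of wedge5_c between -0.034 and -0.024 m and angle between the x axis of wedge5_c and the x axis of wedge1_c, either way round below 0.08 rad) or (x of wedge2_c in the frame of wedge5_c between -0.007 and 0.007 m and y of wedge2_c in the frame of wedge5_c between -0.034 and -0.024 m and angle between the x axis of wedge5_c and the x axis of wedge2_c, either way round below 0.08 rad) or (x of wedge3_c in the frame of wedge5_c between -0.007 and 0.007 m and y of wedge3_c in the frame of wedge5_c between -0.034 and -0.024 m and angle between the x axis of wedge5_c and the x axis of wedge3_c, either way round below 0.08 rad) or (x of wedge4_c in the frame of wedge5_c between -0.007 and 0.007 m and y of wedge4_c in the frame of wedge5_c between -0.034 and -0.024 m and angle between the x axis of wedge5_c and the x axis of wedge4_c, either way round below 0.08 rad) or y of tray_end in the frame of wedge5_c between -0.025 and -0.013 m or (x of stop_left in the frame of wedge5_c between -0.0367 and -0.0207 m and y of stop_left in the frame of wedge5_c between -0.0223 and -0.0153 m and x of stop_right in the frame of wedge5_c between 0.0207 and 0.0367 m and y of stop_right in the frame of wedge5_c between -0.0137 and -0.0067 m)) and horizontal distance between bowl_c and coaster_top below 0.025 m and angle between bowl_c's own z axis and vertical below 0.1 rad and z of bowl_c in the frame of coaster_top between 0.005 and 0.014 m); the robot touches nothing.
It fails at once if the cup is pushed more than 3 cm or tipped (distance of cup from where it was at the start of the episode above 0.03 m or angle between cup's own z axis and vertical above 0.4 rad).
It fails at once if the mug is pushed more than 3 cm or tipped (distance of mug from where it was at the start of the episode above 0.03 m or angle between mug's own z axis and vertical above 0.4 rad).
It fails at once if the candle is pushed more than 3 cm or tipped (distance of candle from where it was at the start of the episode above 0.03 m or angle between candle's own z axis and vertical above 0.4 rad).
Of wedge1, wedge2, wedge3, wedge4, wedge5 only 4 to 5 are there at a start; the rules pass over those that are not, and their reading is None.
At some moment in a run one of stop, bowl may be knocked a few centimetres aside while the robot is not near it.
Once in a run the grip may slacken for a moment while it holds something.
It also fails if it takes over 200 s, if anything falls off the work surface, if the arm or the gripper's body presses on something with over 40 N, if the wrist force passes 120 N, or if a joint passes its speed limit or range.

## Working session

There is one attempt and no reset: what is moved stays moved. The work goes in short steps, Python scripts to look and compute and a tool call to move; the robot and the scene stay as the last step left them, time stands still between calls to the robot, and variables do not carry over. Pictures are saved under pics/ and viewed, at most 14 in all, crops included, and the job is handed in when it is done.

Besides the shell and the picture viewer there is one more tool, called after "Call:" as a command line: name --argument value ..., lists and objects as JSON in quotes. move_arm: Moves the arm, as the interface text tells. Scaled input: -1 to 1 covers 0.04 m each way for a shift and pi/2 rad each way for a turn. Its arguments: {"type":"object","properties":{"moves":{"type":"array"},"force":{"type":"number"}},"required":["moves"]}

```bash
ls; mkdir -p pics; python3 - <<'E'
from cell import robot, viewer
import cv2
for n in ("scene","top"):
    c=viewer.get_calibration(n); print(n,c)
    im=viewer.get_image(n); cv2.imwrite(f"pics/{n}0.png",im[:,:,::-1])
print(robot.get_obs())
E
```

```text
pics
scene {'vertical_fov': 55.84865560669895, 'cx': 279.9238920064921, 'cy': 201.5761982901578, 'origin': array([0.07739507, 1.01388668, 0.65458574]), 'attitude': array([ 0.11989121, -0.23453371,  0.8650651 , -0.42694544])}
top {'vertical_fov': 53.88928914437589, 'cx': 285.64893205363387, 'cy': 208.07744623344576, 'origin': array([0.37977154, 0.30491533, 0.97814366]), 'attitude': array([ 0.03820978, -0.70216372,  0.70975276, -0.04191822])}
{'clock': 0.1, 'q': array([-1.25120612,  0.52196075, -0.03633567,  1.59995589,  0.02117923,
        1.0211185 , -0.11281962]), 'joint_velocities': array([-0.00183296, -0.00073938, -0.00244364, -0.00141474,  0.00058556,
       -0.00019877,  0.00099024]), 'joint_torque': array([ 3.86850632e-03, -9.28488994e+01,  1.98453583e+00, -3.70535946e+01,
        1.82295585e-02,  5.57415246e-03,  7.09371335e-07]), 'ee_pos': array([0.2373997 , 0.57781782, 0.23077749]), 'eef_rot': array([-7.61817184e-05,  1.93680385e-01,  9.81064538e-01, -5.23721470e-04]), 'wrist_force': array([0.88770009, 0.05055713, 0.17738461]), 'wrist_torque': array([-0.01584677, -0.02360501,  0.01694159]), 'grasp_force': 0.0, 'opening': 0.08517864866947944}
```

View pics/top0.png

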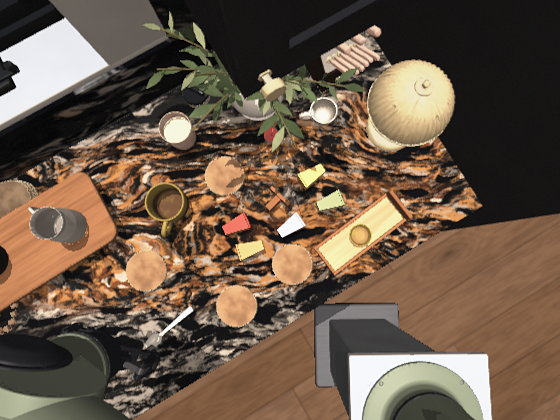

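View pics/scene0.png

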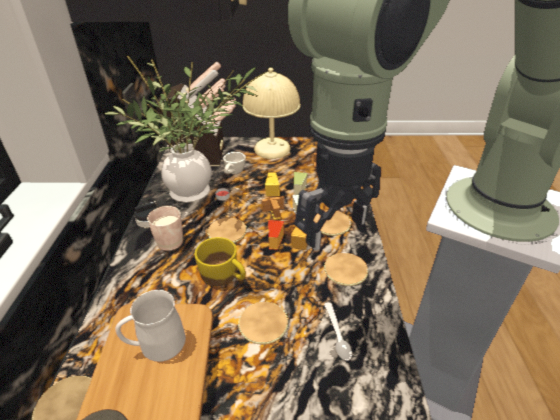

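```bash
cat > h.py <<'E'
import numpy as np, cv2
from scipy.spatial.transform import Rotation as R
from cell import robot, viewer
C={}
def cam(n="top"):
    if n not in C:
        c=viewer.get_calibration(n); f=210/np.tan(np.radians(c["vertical_fov"])/2)
        K=np.array([[f,0,c["cx"]],[0,f,c["cy"]],[0,0,1]])
        C[n]=(K,R.from_quat(c["attitude"],scalar_first=True).as_matrix(),np.array(c["origin"]))
    return C[n]
def proj(P,n="top"):
    K,A,o=cam(n); p=(np.atleast_2d(P)-o)@A@K.T
    return p[:,:2]/p[:,2:]
def ray(uv,z,n="top"):
    K,A,o=cam(n); uv=np.atleast_2d(uv)
    d=np.c_[uv,np.ones(len(uv))]@np.linalg.inv(K).T@A.T
    return o+d*((z-o[2])/d[:,2:])
def img(name=None,n="top"):
    im=viewer.get_image(n)[:,:,::-1].copy()
    if name: cv2.imwrite(f"pics/{name}.png",im)
    return im
def rect(im,x0,x1,y0,y1,z,s,n="top"):
    """top-down map: rows = x decreasing, cols = y decreasing; s px per m"""
    W,H=int((y1-y0)*s),int((x1-x0)*s)
    g=np.array([[x1,y1,z],[x1,y0,z],[x0,y0,z],[x0,y1,z]])
    M=cv2.getPerspectiveTransform(proj(g,n).astype(np.float32),np.float32([[0,0],[W,0],[W,H],[0,H]]))
    return cv2.warpPerspective(im,M,(W,H),flags=cv2.INTER_CUBIC)
def go(p,yaw=None):
    """to TCP p; yaw = heading of tool y (closing line) mod pi, degrees"""
    o=robot.get_obs(); e=o["ee_pos"]; T=R.from_quat(o["eef_rot"],scalar_first=True).as_matrix()
    cur=np.degrees(np.arctan2(T[1,1],T[0,1]))
    s=(np.array(p)-e)@T/0.04
    print("t %.1f ee %s yaw %.1f tilt %.1f q7 %.2f open %.4f F %.0f"%(o["clock"],e.round(4),cur,np.degrees(np.arccos(-T[2,2])),o["q"][6],o["opening"],o["grasp_force"]))
    print("shift(norm)",s.round(3))
    if yaw is not None:
        d=(yaw-cur+90)%180-90; print("turn z tool(norm) %.3f or %.3f -> q7 change deg %.0f"%(-d/90,-(d-np.sign(d)*180)/90,d))
        T2=R.from_euler("z",d,degrees=True).as_matrix()@T
        print("shift after turn",((np.array(p)-e)@T2/0.04).round(3), "(other way: x,y negated)")
E
python3 - <<'E'
from h import *
im=cv2.imread("pics/top0.png")
K,A,o=cam(); print(A.round(2),K[0,0])
print(ray([[293,264],[236,224],[360,235],[400,205],[125,370]],0.0).round(3))
P=ray([[200,150],[430,150],[200,300],[430,300]],0.02)
x0,x1,y0,y1=0.27,0.57,0.10,0.5
cv2.imwrite("pics/rect0.png",rect(im,x0,x1,y0,y1,0.04,2000))
E
```

```text
[[-0.01 -0.99  0.11]
 [-1.    0.01 -0.01]
 [ 0.   -0.11 -0.99]] 413.1344578153112
[[0.359 0.283 0.   ]
 [0.454 0.417 0.   ]
 [0.425 0.124 0.   ]
 [0.496 0.026 0.   ]
 [0.124 0.669 0.   ]]
```

```bash
python3 -c "
from h import *
print(ray([[200,150],[430,150],[200,300],[430,300]],0.02).round(3)); go([.45,.25,.2],30)"
```

```text
[[ 0.629  0.501  0.02 ]
 [ 0.624 -0.045  0.02 ]
 [ 0.28   0.496  0.02 ]
 [ 0.274 -0.028  0.02 ]]
t 0.1 ee [0.2374 0.5778 0.2308] yaw 67.7 tilt 0.1 q7 -0.11 open 0.0852 F 0
shift(norm) [-8.031 -5.56   0.776]
turn z tool(norm) 0.418 or -1.582 -> q7 change deg -38
shift after turn [-9.755  0.506  0.769] (other way: x,y negated)
```

```bash
python3 - <<'E'
from h import *
im=cv2.imread("pics/top0.png")
cv2.imwrite("pics/rect0.png",rect(im,0.32,0.60,0.0,0.45,0.04,1770))
E
```

```text
(no output)
```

View pics/rect0.png

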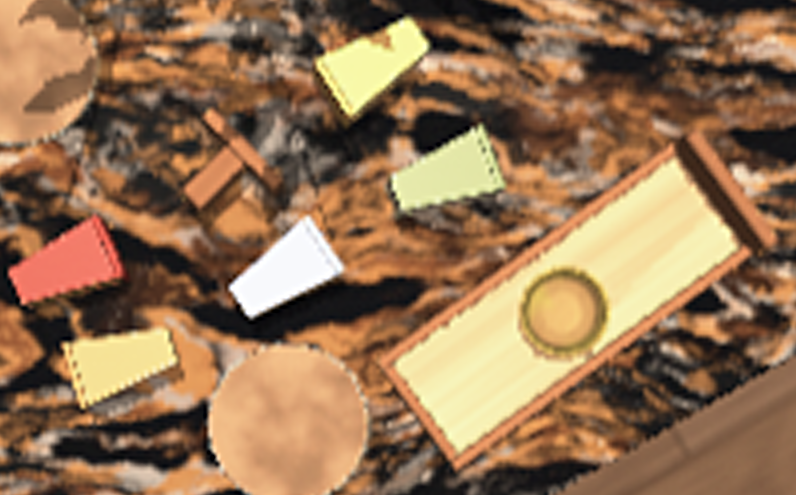

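```bash
cat > fit.py <<'E'
from h import *
from scipy.optimize import minimize
S=2500
WEDGE=np.array([[-30,-19],[30,-10],[30,10],[-30,19]])/1e3
STOP=np.array([[-19,-8],[19,-8],[19,-29],[27,-29],[27,29],[19,29],[19,8],[-19,8]])/1e3
FLOOR=np.array([[-103,-33],[103,-33],[103,33],[-103,33]])/1e3
circ=lambda r:r*np.c_[np.cos(np.linspace(0,2*np.pi,48)),np.sin(np.linspace(0,2*np.pi,48))]
def fit(im,poly,z,init,tau=35,m=0.045,yawfix=False,seed=None,hole=None):
    x,y,a=init[0],init[1],np.radians(init[2]); r=np.abs(poly).max()+m
    b=(x-r,x+r,y-r,y+r)
    I=cv2.cvtColor(rect(im,*b,z,S).astype(np.float32)/255,cv2.COLOR_BGR2LAB)
    I=cv2.GaussianBlur(I,(0,0),1.5)
    def mask(p,k=8):
        c,s=np.cos(p[2]),np.sin(p[2]); q=poly@np.array([[c,s],[-s,c]])+p[:2]
        M=np.zeros(I.shape[:2],np.uint8)
        cv2.fillPoly(M,[np.round(np.c_[(b[3]-q[:,1]),(b[1]-q[:,0])]*S*256).astype(np.int32)],255,cv2.LINE_AA,k)
        return M/255.
    m0=cv2.erode(mask([x,y,a]),np.ones((25,25)))>.5
    col=np.median(I[m0],0) if seed is None else np.array(seed)
    D=np.minimum(np.linalg.norm((I-col)*[0.7,1,1],axis=2),2*tau)-tau
    f=lambda p:(mask([x+p[0]/1e3,y+p[1]/1e3,a if yawfix else a+p[2]/50])*D).sum()
    best=min((minimize(f,s,method="Nelder-Mead",options=dict(initial_simplex=np.array(s)+np.array([[0,0,0],[8,0,0],[0,8,0],[0,0,8]]),xatol=.02)) for s in ([0,0,0],[3,-3,-4])),key=lambda r:r.fun)
    p=best.x
    M=mask([x+p[0]/1e3,y+p[1]/1e3,a if yawfix else a+p[2]/50])
    return np.array([x+p[0]/1e3,y+p[1]/1e3,np.degrees(a if yawfix else a+p[2]/50)]), best.fun/(-tau*M.sum())
def draw(im,poly,z,p,col=(255,0,255)):
    c,s=np.cos(np.radians(p[2])),np.sin(np.radians(p[2])); q=poly@np.array([[c,s],[-s,c]])+p[:2]
    pts=proj(np.c_[q,np.full(len(q),z)])
    cv2.polylines(im,[np.round(pts*16*1).astype(np.int32)],True,col,1,cv2.LINE_AA,4)
E
python3 - <<'E'
from fit import *
im=cv2.imread("pics/top0.png")
def g(c,r,z):
    u=proj([[.6-r/1770,.45-c/1770,.04]]); return ray(u,z)[0,:2]
items=[("red",WEDGE,.04,(70,262),111),("gold",WEDGE,.04,(122,366),-76),("cream",WEDGE,.04,(287,267),120),("yellow",WEDGE,.04,(373,66),-62),("green",WEDGE,.04,(447,170),111),
("stop",STOP,.038,(214,180),-52),("tray",FLOOR,.006,(570,300),-53),("bowl",circ(.026),.024,(563,312),0),("coaster",circ(.047),.008,(290,423),0)]
big=cv2.resize(im[140:300,200:420],None,fx=3.6,fy=3.6,interpolation=cv2.INTER_CUBIC)
for n,poly,z,(c,r),yaw in items:
    p,q=fit(im,poly,z,[*g(c,r,z),yaw],yawfix=n in("bowl","coaster"))
    print(n,p.round(4),round(q,2))
    cc,s=np.cos(np.radians(p[2])),np.sin(np.radians(p[2])); w=poly@np.array([[cc,s],[-s,cc]])+p[:2]
    u=(proj(np.c_[w,np.full(len(w),z)])-[200,140]+.5)*3.6-.5
    cv2.polylines(big,[np.round(u).astype(int)],True,(255,0,255),1)
cv2.imwrite("pics/fit0.png",big)
E
```

```text
red [  0.4501   0.4143 113.6678] 0.89
gold [  0.3965   0.381  -72.9332] 0.88
cream [  0.4463   0.2903 124.4064] 0.93
yellow [  0.5659   0.2377 -57.7101] 0.84
green [  0.5015   0.1986 111.1906] 0.9
stop [  0.5012   0.3296 -44.7647] 0.71
tray [  0.4295   0.1237 -53.8066] 0.79
bowl [0.4234 0.1293 0.    ] 0.72
coaster [0.3605 0.286  0.    ] 0.88
```

View pics/fit0.png

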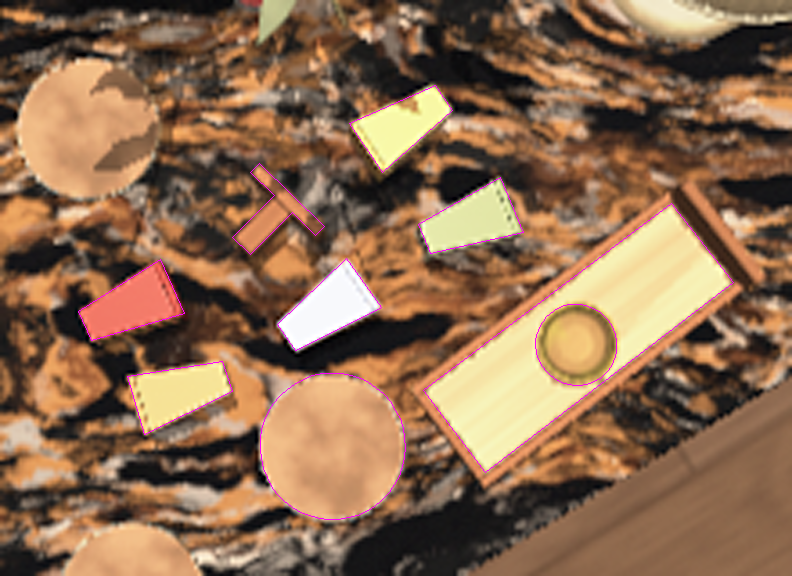

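```bash
python3 -c "
from h import *
go([.4234,.1293,.12],126.2)"
```

```text
t 0.1 ee [0.2374 0.5778 0.2308] yaw 67.7 tilt 0.1 q7 -0.11 open 0.0852 F 0
shift(norm) [-8.562 -8.602  2.779]
turn z tool(norm) -0.650 or 1.350 -> q7 change deg 59
shift after turn [  2.87  -11.792   2.782] (other way: x,y negated)
```

Call:
move_arm --moves '[0, 0, 0, -0.7, -0.7, 0.15, 1, 0, 0, 0, -0.7, -0.7, 0.15, 1, 0, 0, 0, -0.7, -0.7, 0.15, 1, 0, 0, 0, -0.7, -0.7, 0.15, 1, 0, 0, 0, -0.7, -0.7, 0.15, 1, 0, 0, 0, -0.7, -0.7, 0.15, 1, 0, 0, 0, -0.7, -0.7, 0.15, 1, 0, 0, 0, -0.7, -0.7, 0.15, 1, 0, 0, 0, -0.7, -0.7, 0.15, 1, 0, 0, 0, -0.7, -0.7, 0.15, 1]' --force 30

```text
clock: 1.1
ee_pos: [0.3904, 0.2112, 0.1711]
eef_rot: [0.0, 0.194, 0.981, 0.0]
wrist_force: [0.7, 1.5, 0.4]
opening: 0.0853
grasp_force: 0.0
```

Call:
move_arm --moves '[0, 0, -0.081, 0, 0, 0, 1, 0, 0, -0.081, 0, 0, 0, 1, 0, 0, -0.081, 0, 0, 0, 1, 0, 0, -0.081, 0, 0, 0, 1, 0, 0, -0.081, 0, 0, 0, 1, 0, 0, -0.081, 0, 0, 0, 1, 0, 0, -0.081, 0, 0, 0, 1, 0, 0, -0.083, 0, 0, 0, 1, 0, 0, 0, 0, 0, 0, 1, 0, 0, 0, 0, 0, 0, 1]'

```text
clock: 2.1
ee_pos: [0.3901, 0.2125, 0.1712]
eef_rot: [-0.0, -0.308, 0.951, 0.0]
wrist_force: [0.6, -0.1, 0.1]
opening: 0.0854
grasp_force: 0.0
```

```bash
python3 -c "
from h import *
from fit import *
go([.4234,.1293,.06],126.2)
im=img('t1'); print(fit(im,circ(.026),.024,[.4234,.1293,0],yawfix=True))"
```

```text
t 2.1 ee [0.3901 0.2125 0.1712] yaw 125.9 tilt 0.0 q7 1.46 open 0.0854 F 0
shift(norm) [ 0.546 -2.174  2.78 ]
turn z tool(norm) -0.003 or 1.997 -> q7 change deg 0
shift after turn [ 0.556 -2.171  2.78 ] (other way: x,y negated)
(array([0.42388161, 0.13442573, 0.        ]), np.float64(0.9112937097086352))
```

Call:
move_arm --moves '[0, 0, 0, 0.137, -0.543, 0.55, 1, 0, 0, 0, 0.137, -0.543, 0.55, 1, 0, 0, 0, 0.137, -0.543, 0.55, 1, 0, 0, 0, 0.137, -0.543, 0.55, 1, 0, 0, 0, 0, 0, 0.5, 1, 0, 0, 0, 0, 0, 0.5, 1, 0, 0, 0, 0, 0, 0.5, 1, 0, 0, 0, 0, 0, 0.25, 1, 0, 0, 0, 0, 0, 0.13, 1, 0, 0, 0, 0, 0, 0, 1]'

```text
clock: 3.15
ee_pos: [0.4236, 0.1296, 0.008]
eef_rot: [-0.0, -0.31, 0.951, -0.0]
wrist_force: [-0.3, 0.2, 1.1]
opening: 0.0855
grasp_force: 0.0
```

Call:
move_arm --moves '[0, 0, 0, 0, 0, 0, 0.3, 0, 0, 0, 0, 0, 0, 0.3, 0, 0, 0, 0, 0, 0, 0.3, 0, 0, 0, 0, 0, 0, 0.3, 0, 0, 0, 0, 0, 0, 0.3, 0, 0, 0, 0, 0, 0, 0.3, 0, 0, 0, 0, 0, -0.3, 0.3, 0, 0, 0, 0, 0, -0.5, 0.3, 0, 0, 0, 0, 0, -0.5, 0.3, 0, 0, 0, 0, 0, -0.5, 0.3]'

```text
clock: 4.15
ee_pos: [0.4236, 0.1296, 0.0817]
eef_rot: [0.0, -0.31, 0.951, -0.0]
wrist_force: [0.9, -0.1, -1.3]
opening: 0.0486
grasp_force: 31.2
```

```bash
python3 -c "
from h import *
go([.3605,.286,.06],None)"
```

```text
t 4.2 ee [0.4236 0.1296 0.0817] yaw 126.2 tilt 0.0 q7 1.61 open 0.0486 F 31
shift(norm) [-1.033  4.089  0.542]
```

Call:
move_arm --moves '[0, 0, 0, -0.129, 0.511, 0, 0.3, 0, 0, 0, -0.129, 0.511, 0, 0.3, 0, 0, 0, -0.129, 0.511, 0, 0.3, 0, 0, 0, -0.129, 0.511, 0, 0.3, 0, 0, 0, -0.129, 0.511, 0, 0.3, 0, 0, 0, -0.129, 0.511, 0, 0.3, 0, 0, 0, -0.129, 0.511, 0.2, 0.3, 0, 0, 0, -0.129, 0.511, 0.2, 0.3, 0, 0, 0, 0, 0, 0.4, 0.3, 0, 0, 0, 0, 0, 0.4, 0.3]'

```text
clock: 5.15
ee_pos: [0.3605, 0.2868, 0.0326]
eef_rot: [0.001, -0.311, 0.95, 0.0]
wrist_force: [0.5, 0.7, 0.1]
opening: 0.0488
grasp_force: 24.7
```

Call:
move_arm --moves '[0, 0, 0, 0, 0, 0.3, 0.3, 0, 0, 0, 0, 0, 0.15, 0.3, 0, 0, 0, 0, 0, 0.12, 0.3, 0, 0, 0, 0, 0, 0, 0.3, 0, 0, 0, 0, 0, 0, 0.7, 0, 0, 0, 0, 0, 0, 1, 0, 0, 0, 0, 0, 0, 1, 0, 0, 0, 0, 0, 0, 1, 0, 0, 0, 0, 0, -0.4, 1, 0, 0, 0, 0, 0, -0.7, 1]'

```text
clock: 6.15
ee_pos: [0.3597, 0.2854, 0.0528]
eef_rot: [-0.001, -0.311, 0.951, -0.001]
wrist_force: [-0.3, 0.6, 0.2]
opening: 0.0855
grasp_force: 0.0
```

```bash
python3 -c "
from h import *
go([.4463,.2903,.08],124.4)"
```

```text
t 6.2 ee [0.3597 0.2854 0.0528] yaw 126.2 tilt 0.2 q7 1.25 open 0.0855 F 0
shift(norm) [-1.817 -1.18  -0.686]
turn z tool(norm) 0.020 or -1.980 -> q7 change deg -2
shift after turn [-1.853 -1.123 -0.686] (other way: x,y negated)
```

Call:
move_arm --moves '[0, 0, 0, 0, 0, -0.5, 1, 0, 0, 0.02, -0.31, -0.19, -0.19, 1, 0, 0, 0, -0.31, -0.19, 0, 1, 0, 0, 0, -0.31, -0.19, 0, 1, 0, 0, 0, -0.31, -0.19, 0, 1, 0, 0, 0, -0.31, -0.19, 0, 1, 0, 0, 0, -0.29, -0.18, 0, 1, 0, 0, 0, 0, 0, 0.4, 1, 0, 0, 0, 0, 0, 0.4, 1, 0, 0, 0, 0, 0, 0, 1]'

```text
clock: 7.15
ee_pos: [0.4461, 0.2897, 0.0466]
eef_rot: [-0.002, -0.296, 0.955, -0.001]
wrist_force: [-0.5, -1.3, 0.5]
opening: 0.085
grasp_force: 0.0
```

```bash
python3 -c "
from h import *
go([.4463,.2903,.005],124.4)"
```

```text
t 7.2 ee [0.4461 0.2897 0.0466] yaw 124.4 tilt 0.2 q7 1.35 open 0.0850 F 0
shift(norm) [-0.016  0.009  1.039]
turn z tool(norm) -0.000 or 2.000 -> q7 change deg 0
shift after turn [-0.016  0.009  1.039] (other way: x,y negated)
```

Call:
move_arm --moves '[0, 0, 0, 0, 0, 0.4, 1, 0, 0, 0, 0, 0, 0.4, 1, 0, 0, 0, 0, 0, 0.24, 1, 0, 0, 0, 0, 0, 0, 1, 0, 0, 0, 0, 0, 0, 0.4, 0, 0, 0, 0, 0, 0, 0.4, 0, 0, 0, 0, 0, 0, 0.4, 0, 0, 0, 0, 0, 0, 0.4, 0, 0, 0, 0, 0, -0.4, 0.4, 0, 0, 0, 0, 0, -0.7, 0.4]' --force 60

```text
clock: 8.15
ee_pos: [0.4461, 0.2902, 0.0512]
eef_rot: [-0.001, -0.296, 0.955, -0.0]
wrist_force: [1.0, 0.4, -1.6]
opening: 0.0593
grasp_force: 64.8
```

```bash
cat > slot.py <<'E'
from h import *
TR=np.array([.4295,.1237]); TY=-53.8
ux=np.array([np.cos(np.radians(TY)),np.sin(np.radians(TY))]); uy=np.array([-ux[1],ux[0]])
def slot(sx,sy,z,yaw=TY+90): 
    p=TR+ux*sx/1e3+uy*sy/1e3; go([*p,z],yaw)
def intray(p):
    d=np.array(p[:2])-TR; return (np.array([d@ux,d@uy])*1e3).round(1), round((p[2]-TY+180)%360-180,1)
E
python3 -c "
from slot import *
slot(80,0,.08)"
```

```text
t 8.2 ee [0.4461 0.2902 0.0512] yaw 124.4 tilt 0.1 q7 1.35 open 0.0593 F 65
shift(norm) [ 2.631 -5.201 -0.713]
turn z tool(norm) 0.980 or -1.020 -> q7 change deg -88
shift after turn [-5.114 -2.794 -0.73 ] (other way: x,y negated)
```

Call:
move_arm --moves '[0, 0, 0, 0.263, -0.52, -0.4, 0.4, 0, 0, 0, 0.263, -0.52, -0.33, 0.4, 0, 0, 0, 0.263, -0.52, 0, 0.4, 0, 0, 0, 0.263, -0.52, 0, 0.4, 0, 0, 0, 0.263, -0.52, 0, 0.4, 0, 0, 0, 0.263, -0.52, 0, 0.4, 0, 0, 0, 0.263, -0.52, 0, 0.4, 0, 0, 0, 0.263, -0.52, 0, 0.4, 0, 0, 0, 0.263, -0.52, 0, 0.4, 0, 0, 0, 0.263, -0.52, 0, 0.4]'

```text
clock: 9.15
ee_pos: [0.4776, 0.0586, 0.0812]
eef_rot: [0.0, -0.295, 0.955, -0.0]
wrist_force: [0.2, -0.7, -1.0]
opening: 0.0591
grasp_force: 64.8
```

Call:
move_arm --moves '[0, 0, 0.095, 0, 0, 0, 0.4, 0, 0, 0.095, 0, 0, 0, 0.4, 0, 0, 0.095, 0, 0, 0, 0.4, 0, 0, 0.095, 0, 0, 0, 0.4, 0, 0, 0.095, 0, 0, 0, 0.4, 0, 0, 0.095, 0, 0, 0, 0.4, 0, 0, 0.095, 0, 0, 0, 0.4, 0, 0, 0.095, 0, 0, 0, 0.4, 0, 0, 0.095, 0, 0, 0, 0.4, 0, 0, 0.095, 0, 0, 0, 0.4]'

```text
clock: 10.15
ee_pos: [0.4775, 0.0599, 0.0811]
eef_rot: [0.0, 0.434, 0.901, 0.001]
wrist_force: [0.3, 0.4, -1.4]
opening: 0.0596
grasp_force: 64.7
```

```bash
python3 -c "
from slot import *
slot(80,0,.012)"
```

```text
t 10.2 ee [0.4775 0.0599 0.0811] yaw 38.5 tilt 0.1 q7 0.68 open 0.0596 F 65
shift(norm) [-0.002 -0.028  1.728]
turn z tool(norm) 0.026 or -1.974 -> q7 change deg -2
shift after turn [-0.003 -0.028  1.728] (other way: x,y negated)
```

Call:
move_arm --moves '[0, 0, 0.026, 0, -0.028, 0.3, 0.4, 0, 0, 0, 0, 0, 0.5, 0.4, 0, 0, 0, 0, 0, 0.4, 0.4, 0, 0, 0, 0, 0, 0.3, 0.4, 0, 0, 0, 0, 0, 0.15, 0.4, 0, 0, 0, 0, 0, 0.07, 0.4, 0, 0, 0, -0.04, 0, 0, 0.4, 0, 0, 0, -0.035, 0, 0, 0.4, 0, 0, 0, 0, 0, 0, 0.4, 0, 0, 0, 0, 0, 0, 0.4]'

```text
clock: 11.15
ee_pos: [0.4762, 0.0584, 0.0129]
eef_rot: [-0.002, 0.449, 0.894, 0.0]
wrist_force: [-20.6, 12.4, 48.9]
opening: 0.0591
grasp_force: 73.9
```

```bash
python3 -c "
from slot import *
o=robot.get_obs();print(o['wrist_force']); print(intray([*o['ee_pos'][:2],0]))
slot(83,0,.011)"
```

```text
[-20.5720454   12.41002242  48.86262014]
(array([80.3, -0.9]), 53.8)
t 11.2 ee [0.4762 0.0584 0.0129] yaw 36.7 tilt 0.3 q7 0.70 open 0.0591 F 74
shift(norm) [-0.068  0.021  0.046]
turn z tool(norm) 0.005 or -1.995 -> q7 change deg -0
shift after turn [-0.067  0.021  0.046] (other way: x,y negated)
```

Call:
move_arm --moves '[0, 0, 0, 0, 0, -0.045, 0.4, 0, 0, 0, 0, 0, 0, 0.4, 0, 0, 0, 0, 0, 0, 0.4, 0, 0, 0, 0, 0, 0, 0.4, 0, 0, 0, 0, 0, 0, 0.4, 0, 0, 0, 0, 0, 0, 0.4, 0, 0, 0, 0, 0, 0, 0.4, 0, 0, 0, 0, 0, 0, 0.4, 0, 0, 0, 0, 0, 0, 0.4, 0, 0, 0, 0, 0, 0, 0.4]'

```text
clock: 12.15
ee_pos: [0.4782, 0.0565, 0.0135]
eef_rot: [0.0, 0.45, 0.893, -0.0]
wrist_force: [-0.6, -0.0, -1.0]
opening: 0.0593
grasp_force: 68.0
```

```bash
python3 -c "
from slot import *
o=robot.get_obs();print(o['wrist_force']); print(intray([*o['ee_pos'][:2],0]))
slot(83,0,.0125)"
```

```text
[-0.62898079 -0.0480571  -0.97453898]
(array([83. , -0.4]), 53.8)
t 12.2 ee [0.4782 0.0565 0.0135] yaw 36.5 tilt 0.0 q7 0.70 open 0.0593 F 68
shift(norm) [0.001 0.01  0.025]
turn z tool(norm) 0.004 or -1.996 -> q7 change deg -0
shift after turn [0.001 0.01  0.025] (other way: x,y negated)
```

Call:
move_arm --moves '[0, 0, 0, 0, 0, 0.02, 0.4, 0, 0, 0, 0, 0, 0, 0.8, 0, 0, 0, 0, 0, 0, 1, 0, 0, 0, 0, 0, 0, 1, 0, 0, 0, 0, 0, 0, 1, 0, 0, 0, 0, 0, 0, 1, 0, 0, 0, 0, 0, -0.4, 1, 0, 0, 0, 0, 0, -0.5, 1, 0, 0, 0, 0, 0, -0.5, 1, 0, 0, 0, 0, 0, -0.5, 1]'

```text
clock: 13.15
ee_pos: [0.4781, 0.0564, 0.0895]
eef_rot: [-0.0, 0.45, 0.893, -0.0]
wrist_force: [-0.3, -0.0, 0.5]
opening: 0.0853
grasp_force: 0.0
```

```bash
python3 -c "
from slot import *
go([.3965,.381,.085],-72.9)"
```

```text
t 13.2 ee [0.4781 0.0564 0.0895] yaw 36.5 tilt 0.0 q7 0.66 open 0.0853 F 0
shift(norm) [7.735 3.19  0.111]
turn z tool(norm) -0.784 or 1.216 -> q7 change deg 71
shift after turn [-0.436  8.355  0.11 ] (other way: x,y negated)
```

Call:
move_arm --moves '[0, 0, 0, 0.773, 0.319, 0.01, 1, 0, 0, 0, 0.773, 0.319, 0.01, 1, 0, 0, 0, 0.773, 0.319, 0.01, 1, 0, 0, 0, 0.773, 0.319, 0.01, 1, 0, 0, 0, 0.773, 0.319, 0.01, 1, 0, 0, 0, 0.773, 0.319, 0.01, 1, 0, 0, 0, 0.773, 0.319, 0.01, 1, 0, 0, 0, 0.773, 0.319, 0.01, 1, 0, 0, 0, 0.773, 0.319, 0.01, 1, 0, 0, 0, 0.773, 0.319, 0.01, 1]'

```text
clock: 14.15
ee_pos: [0.3961, 0.3822, 0.0847]
eef_rot: [-0.0, 0.45, 0.893, -0.0]
wrist_force: [0.4, -0.1, 1.1]
opening: 0.0855
grasp_force: 0.0
```

Call:
move_arm --moves '[0, 0, -0.087, 0, 0, 0, 1, 0, 0, -0.087, 0, 0, 0, 1, 0, 0, -0.087, 0, 0, 0, 1, 0, 0, -0.087, 0, 0, 0, 1, 0, 0, -0.087, 0, 0, 0, 1, 0, 0, -0.087, 0, 0, 0, 1, 0, 0, -0.087, 0, 0, 0, 1, 0, 0, -0.087, 0, 0, 0, 1, 0, 0, -0.087, 0, 0, 0, 1, 0, 0, 0, 0, 0, 0, 1]'

```text
clock: 15.15
ee_pos: [0.3968, 0.3807, 0.0847]
eef_rot: [-0.0, -0.149, 0.989, 0.0]
wrist_force: [0.2, 0.4, 0.8]
opening: 0.0854
grasp_force: 0.0
```

```bash
python3 -c "
from slot import *
from fit import *
go([.3965,.381,.005],-72.9)
im=img('t2')
p,q=fit(im,WEDGE,.046,[*(TR+ux*.083),36]); print('cream',p,q,intray(p))
print('tray board end check')
p,q=fit(im,circ(.026),.026,[.36,.286,0],yawfix=True); print('bowl',p,q)
"
```

```text
t 15.2 ee [0.3968 0.3807 0.0847] yaw 107.1 tilt 0.0 q7 0.98 open 0.0854 F 0
shift(norm) [0.005 0.009 1.992]
turn z tool(norm) 0.000 or -2.000 -> q7 change deg -0
shift after turn [0.005 0.009 1.992] (other way: x,y negated)
cream [ 0.47896974  0.05648954 37.09693925] 0.9369657164002053 (array([83.5,  0.2]), np.float64(90.9))
tray board end check
bowl [0.35766405 0.28942553 0.        ] 0.9527766835072731
```

Call:
move_arm --moves '[0, 0, 0, 0, 0, 0.4, 1, 0, 0, 0, 0, 0, 0.6, 1, 0, 0, 0, 0, 0, 0.5, 1, 0, 0, 0, 0, 0, 0.3, 1, 0, 0, 0, 0, 0, 0.15, 1, 0, 0, 0, 0, 0, 0, 1, 0, 0, 0, 0, 0, 0, 0.4, 0, 0, 0, 0, 0, 0, 0.4, 0, 0, 0, 0, 0, 0, 0.4, 0, 0, 0, 0, 0, 0, 0.4]'

```text
clock: 16.2
ee_pos: [0.3971, 0.3813, 0.0077]
eef_rot: [0.001, -0.148, 0.989, 0.0]
wrist_force: [-1.7, -0.6, 8.1]
opening: 0.0594
grasp_force: 64.3
```

Call:
move_arm --moves '[0, 0, 0, 0, 0, 0, 0.4, 0, 0, 0, 0, 0, -0.4, 0.4, 0, 0, 0, 0, 0, -0.6, 0.4, 0, 0, 0, 0, 0, -0.6, 0.4, 0, 0, 0, 0, 0, -0.4, 0.4, 0, 0, 0, 0, 0, 0, 0.4, 0, 0, 0, 0, 0, 0, 0.4, 0, 0, 0, 0, 0, 0, 0.4, 0, 0, 0, 0, 0, 0, 0.4, 0, 0, 0, 0, 0, 0, 0.4]'

```text
clock: 17.2
ee_pos: [0.3965, 0.3807, 0.0861]
eef_rot: [-0.0, -0.148, 0.989, -0.0]
wrist_force: [-0.1, 0.1, -1.0]
opening: 0.059
grasp_force: 64.8
```

```bash
python3 -c "
from slot import *
from fit import *
slot(50.5,0,.085)
im=img('t3')
"
```

```text
t 17.2 ee [0.3965 0.3807 0.0861] yaw 107.0 tilt 0.1 q7 0.98 open 0.0590 F 65
shift(norm) [ 0.674 -7.577  0.032]
turn z tool(norm) 0.787 or -1.213 -> q7 change deg -71
shift after turn [-6.934 -3.13   0.023] (other way: x,y negated)
```

Call:
move_arm --moves '[0, 0, 0, 0.067, -0.758, 0, 0.4, 0, 0, 0, 0.067, -0.758, 0, 0.4, 0, 0, 0, 0.067, -0.758, 0, 0.4, 0, 0, 0, 0.067, -0.758, 0, 0.4, 0, 0, 0, 0.067, -0.758, 0, 0.4, 0, 0, 0, 0.067, -0.758, 0, 0.4, 0, 0, 0, 0.067, -0.758, 0, 0.4, 0, 0, 0, 0.067, -0.758, 0, 0.4, 0, 0, 0, 0.067, -0.758, 0, 0.4, 0, 0, 0, 0.067, -0.758, 0, 0.4]'

```text
clock: 18.25
ee_pos: [0.4598, 0.0819, 0.0866]
eef_rot: [-0.0, -0.148, 0.989, -0.0]
wrist_force: [0.6, -0.6, -1.7]
opening: 0.0594
grasp_force: 64.8
```

Call:
move_arm --moves '[0, 0, 0.0875, 0, 0, 0, 0.4, 0, 0, 0.0875, 0, 0, 0, 0.4, 0, 0, 0.0875, 0, 0, 0, 0.4, 0, 0, 0.0875, 0, 0, 0, 0.4, 0, 0, 0.0875, 0, 0, 0, 0.4, 0, 0, 0.0875, 0, 0, 0, 0.4, 0, 0, 0.0875, 0, 0, 0, 0.4, 0, 0, 0.0875, 0, 0, 0, 0.4, 0, 0, 0.0875, 0, 0, 0, 0.4, 0, 0, 0, 0, 0, 0, 0.4]'

```text
clock: 19.25
ee_pos: [0.4596, 0.0832, 0.0865]
eef_rot: [0.0, 0.454, 0.891, -0.0]
wrist_force: [0.5, -0.0, -0.7]
opening: 0.059
grasp_force: 64.8
```

```bash
python3 -c "
from slot import *
slot(50.5,0,.0145)
"
```

```text
t 19.2 ee [0.4596 0.0832 0.0865] yaw 36.0 tilt 0.0 q7 0.62 open 0.0590 F 65
shift(norm) [-1.0e-03 -1.0e-02  1.8e+00]
turn z tool(norm) -0.002 or 1.998 -> q7 change deg 0
shift after turn [-1.0e-03 -1.0e-02  1.8e+00] (other way: x,y negated)
```

Call:
move_arm --moves '[0, 0, 0, 0, 0, 0.4, 0.4, 0, 0, 0, 0, 0, 0.5, 0.4, 0, 0, 0, 0, 0, 0.4, 0.4, 0, 0, 0, 0, 0, 0.3, 0.4, 0, 0, 0, 0, 0, 0.15, 0.4, 0, 0, 0, 0, 0, 0.05, 0.4, 0, 0, 0, -0.03, 0, 0, 0.4, 0, 0, 0, -0.03, 0, 0, 0.4, 0, 0, 0, -0.03, 0, 0, 0.4, 0, 0, 0, 0, 0, 0, 0.4]'

```text
clock: 20.25
ee_pos: [0.4615, 0.0809, 0.0151]
eef_rot: [-0.0, 0.453, 0.892, 0.0]
wrist_force: [-2.7, 5.4, 1.8]
opening: 0.0595
grasp_force: 68.2
```

```bash
python3 -c "
from slot import *
o=robot.get_obs();print(o['wrist_force']@np.r_[ux,0],o['wrist_force']); print(intray([*o['ee_pos'][:2],0]))
slot(54.5,0,.0138)
"
```

```text
-5.963341633816684 [-2.693735    5.4183662   1.75514993]
(array([53.5,  0.6]), 53.8)
t 20.2 ee [0.4615 0.0809 0.0151] yaw 36.2 tilt 0.1 q7 0.68 open 0.0595 F 68
shift(norm) [-0.025 -0.014  0.032]
turn z tool(norm) -0.000 or 2.000 -> q7 change deg 0
shift after turn [-0.025 -0.014  0.032] (other way: x,y negated)
```

Call:
move_arm --moves '[0, 0, 0, 0, 0, 0.025, 0.4, 0, 0, 0, 0, 0, 0, 0.4, 0, 0, 0, 0, 0, 0, 0.8, 0, 0, 0, 0, 0, 0, 1, 0, 0, 0, 0, 0, 0, 1, 0, 0, 0, 0, 0, 0, 1, 0, 0, 0, 0, 0, -0.4, 1, 0, 0, 0, 0, 0, -0.5, 1, 0, 0, 0, 0, 0, -0.5, 1, 0, 0, 0, 0, 0, -0.5, 1]'

```text
clock: 21.25
ee_pos: [0.4618, 0.0801, 0.0905]
eef_rot: [0.0, 0.453, 0.891, -0.0]
wrist_force: [0.8, -0.2, 0.5]
opening: 0.0855
grasp_force: 0.0
```

```bash
python3 -c "
from slot import *
go([.4501,.4143,.085],113.7)"
```

```text
t 21.2 ee [0.4618 0.0801 0.0905] yaw 36.1 tilt 0.0 q7 0.62 open 0.0855 F 0
shift(norm) [6.924 4.687 0.137]
turn z tool(norm) -0.862 or 1.138 -> q7 change deg 78
shift after turn [-3.09   7.769  0.138] (other way: x,y negated)
```

Call:
move_arm --moves '[0, 0, 0, 0.692, 0.469, 0.01, 1, 0, 0, 0, 0.692, 0.469, 0.01, 1, 0, 0, 0, 0.692, 0.469, 0.01, 1, 0, 0, 0, 0.692, 0.469, 0.01, 1, 0, 0, 0, 0.692, 0.469, 0.01, 1, 0, 0, 0, 0.692, 0.469, 0.01, 1, 0, 0, 0, 0.692, 0.469, 0.01, 1, 0, 0, 0, 0.692, 0.469, 0.01, 1, 0, 0, 0, 0.692, 0.469, 0.01, 1, 0, 0, 0, 0.692, 0.469, 0.01, 1]'

```text
clock: 22.25
ee_pos: [0.45, 0.4157, 0.0857]
eef_rot: [0.0, 0.453, 0.891, -0.0]
wrist_force: [0.5, 0.2, 1.0]
opening: 0.0851
grasp_force: 0.0
```

Call:
move_arm --moves '[0, 0, -0.0862, 0, 0, 0, 1, 0, 0, -0.0862, 0, 0, 0, 1, 0, 0, -0.0862, 0, 0, 0, 1, 0, 0, -0.0862, 0, 0, 0, 1, 0, 0, -0.0862, 0, 0, 0, 1, 0, 0, -0.0862, 0, 0, 0, 1, 0, 0, -0.0862, 0, 0, 0, 1, 0, 0, -0.0862, 0, 0, 0, 1, 0, 0, -0.0862, 0, 0, 0, 1, 0, 0, -0.0862, 0, 0, 0, 1]'

```text
clock: 23.25
ee_pos: [0.4503, 0.4142, 0.0857]
eef_rot: [0.0, -0.208, 0.978, -0.0]
wrist_force: [-0.5, -0.3, -0.2]
opening: 0.0854
grasp_force: 0.0
```

```bash
python3 -c "
from slot import *
from fit import *
go([.4501,.4143,.007],113.7)
im=img('t4')
for n,s,a in(('cream',83.5,36),('gold',54.5,-144)):
  p,q=fit(im,WEDGE,.046,[*(TR+ux*s/1e3),a],m=.02); print(n,p,q,intray(p))
p,q=fit(im,WEDGE,.04,[.5015,.1986,111]); print('green',p,q)
p,q=fit(im,WEDGE,.04,[.5659,.2377,-57.7]); print('yellow',p,q)
p,q=fit(im,STOP,.038,[.5012,.3296,-45]); print('stop',p,q)
"
```

```text
t 23.2 ee [0.4503 0.4142 0.0857] yaw 114.0 tilt 0.0 q7 1.13 open 0.0854 F 0
shift(norm) [0.003 0.005 1.967]
turn z tool(norm) 0.003 or -1.997 -> q7 change deg -0
shift after turn [0.003 0.005 1.967] (other way: x,y negated)
cream [ 0.47693064  0.05710879 40.36273976] 0.9476918720432277 (array([81.7, -1.1]), np.float64(94.2))
gold [ 4.60370604e-01  8.16219282e-02 -1.39568843e+02] 0.8890130507015725 (array([52.2,  0.1]), np.float64(-85.8))
green [  0.50149203   0.19862426 109.85156559] 0.897945449618347
yellow [  0.56589093   0.23769983 -57.67545198] 0.8372402530034384
stop [  0.50143264   0.32952987 -44.62654093] 0.5284067429088307
```

```bash
python3 -c "
from slot import *
im=cv2.imread('pics/t4.png')
cv2.imwrite('pics/v4.png',rect(im,.34,.54,.0,.25,.046,3000))"
```

```text
(no output)
```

View pics/v4.png

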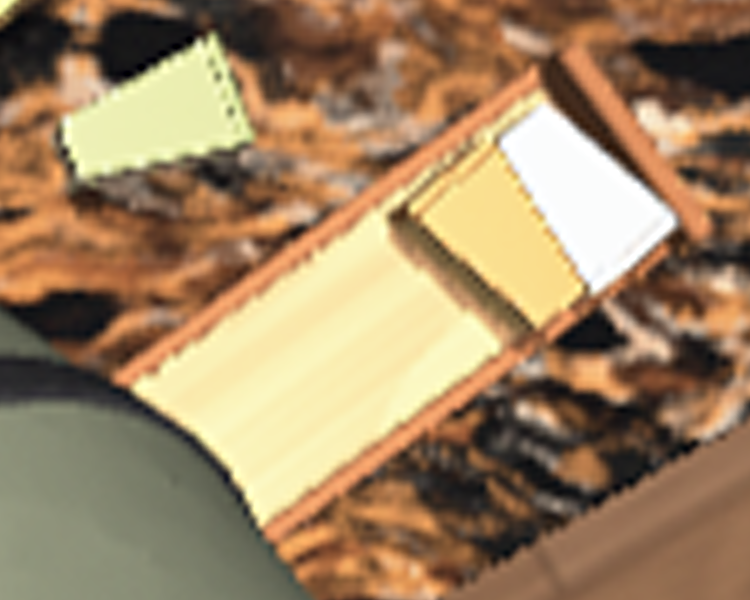

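Call:
move_arm --moves '[0, 0, 0, 0, 0, 0.4, 1, 0, 0, 0, 0, 0, 0.6, 1, 0, 0, 0, 0, 0, 0.5, 1, 0, 0, 0, 0, 0, 0.3, 1, 0, 0, 0, 0, 0, 0.15, 1, 0, 0, 0, 0, 0, 0, 1, 0, 0, 0, 0, 0, 0, 0.4, 0, 0, 0, 0, 0, 0, 0.4, 0, 0, 0, 0, 0, 0, 0.4, 0, 0, 0, 0, 0, 0, 0.4]'

```text
clock: 24.3
ee_pos: [0.4507, 0.4148, 0.0088]
eef_rot: [0.001, -0.205, 0.979, 0.0]
wrist_force: [-1.0, -0.9, 5.1]
opening: 0.0588
grasp_force: 64.9
```

Call:
move_arm --moves '[0, 0, 0, 0, 0, 0, 0.4, 0, 0, 0, 0, 0, -0.4, 0.4, 0, 0, 0, 0, 0, -0.6, 0.4, 0, 0, 0, 0, 0, -0.6, 0.4, 0, 0, 0, 0, 0, -0.4, 0.4, 0, 0, 0, 0, 0, 0, 0.4, 0, 0, 0, 0, 0, 0, 0.4, 0, 0, 0, 0, 0, 0, 0.4, 0, 0, 0, 0, 0, 0, 0.4, 0, 0, 0, 0, 0, 0, 0.4]'

```text
clock: 25.3
ee_pos: [0.45, 0.4142, 0.087]
eef_rot: [-0.0, -0.205, 0.979, -0.0]
wrist_force: [0.4, 0.6, -0.4]
opening: 0.059
grasp_force: 64.6
```

```bash
python3 -c "
from slot import *
slot(18.5,0,.085)
"
```

```text
t 25.3 ee [0.45   0.4142 0.087 ] yaw 113.7 tilt 0.1 q7 1.13 open 0.0590 F 65
shift(norm) [ 3.288 -6.895  0.057]
turn z tool(norm) 0.861 or -1.139 -> q7 change deg -78
shift after turn [-6.02  -4.702  0.047] (other way: x,y negated)
```

Call:
move_arm --moves '[0, 0, 0, 0.329, -0.69, 0, 0.4, 0, 0, 0, 0.329, -0.69, 0, 0.4, 0, 0, 0, 0.329, -0.69, 0, 0.4, 0, 0, 0, 0.329, -0.69, 0, 0.4, 0, 0, 0, 0.329, -0.69, 0, 0.4, 0, 0, 0, 0.329, -0.69, 0, 0.4, 0, 0, 0, 0.329, -0.69, 0, 0.4, 0, 0, 0, 0.329, -0.69, 0, 0.4, 0, 0, 0, 0.329, -0.69, 0, 0.4, 0, 0, 0, 0.329, -0.69, 0, 0.4]'

```text
clock: 26.3
ee_pos: [0.4404, 0.1076, 0.0875]
eef_rot: [-0.0, -0.205, 0.979, -0.0]
wrist_force: [1.4, 0.5, -1.2]
opening: 0.0591
grasp_force: 64.6
```

Call:
move_arm --moves '[0, 0, 0.0861, 0, 0, 0, 0.4, 0, 0, 0.0861, 0, 0, 0, 0.4, 0, 0, 0.0861, 0, 0, 0, 0.4, 0, 0, 0.0861, 0, 0, 0, 0.4, 0, 0, 0.0861, 0, 0, 0, 0.4, 0, 0, 0.0861, 0, 0, 0, 0.4, 0, 0, 0.0861, 0, 0, 0, 0.4, 0, 0, 0.0861, 0, 0, 0, 0.4, 0, 0, 0.0861, 0, 0, 0, 0.4, 0, 0, 0.0861, 0, 0, 0, 0.4]'

```text
clock: 27.3
ee_pos: [0.4406, 0.1088, 0.0876]
eef_rot: [-0.0, 0.455, 0.891, -0.0]
wrist_force: [-0.4, 0.1, -1.2]
opening: 0.0591
grasp_force: 64.6
```

```bash
python3 -c "
from slot import *
slot(18.5,0,.0155)
"
```

```text
t 27.3 ee [0.4406 0.1088 0.0876] yaw 35.9 tilt 0.0 q7 0.59 open 0.0591 F 65
shift(norm) [ 0.003 -0.004  1.801]
turn z tool(norm) -0.003 or 1.997 -> q7 change deg 0
shift after turn [ 0.003 -0.004  1.801] (other way: x,y negated)
```

Call:
move_arm --moves '[0, 0, 0, 0, 0, 0.4, 0.4, 0, 0, 0, 0, 0, 0.5, 0.4, 0, 0, 0, 0, 0, 0.4, 0.4, 0, 0, 0, 0, 0, 0.3, 0.4, 0, 0, 0, 0, 0, 0.15, 0.4, 0, 0, 0, 0, 0, 0.05, 0.4, 0, 0, 0, -0.03, 0, 0, 0.4, 0, 0, 0, -0.03, 0, 0, 0.4, 0, 0, 0, -0.03, 0, 0, 0.4, 0, 0, 0, -0.03, 0, 0, 0.4]'

```text
clock: 28.3
ee_pos: [0.4438, 0.1049, 0.016]
eef_rot: [0.0, 0.452, 0.892, 0.0]
wrist_force: [0.3, 1.5, -1.3]
opening: 0.0591
grasp_force: 64.6
```

Call:
move_arm --moves '[0, 0, 0, -0.02, 0, 0, 0.4, 0, 0, 0, -0.02, 0, 0, 0.4, 0, 0, 0, -0.02, 0, 0, 0.4, 0, 0, 0, 0, 0, 0, 0.4, 0, 0, 0, 0, 0, 0, 0.4, 0, 0, 0, 0, 0, 0, 0.4, 0, 0, 0, 0, 0, 0, 0.4, 0, 0, 0, 0, 0, 0, 0.4, 0, 0, 0, 0, 0, 0, 0.4, 0, 0, 0, 0, 0, 0, 0.4]'

```text
clock: 29.3
ee_pos: [0.445, 0.1029, 0.0157]
eef_rot: [0.0, 0.452, 0.892, 0.0]
wrist_force: [1.1, 1.1, 0.4]
opening: 0.0591
grasp_force: 64.9
```

```bash
python3 -c "
from slot import *
o=robot.get_obs();print(o['wrist_force']@np.r_[ux,0],o['wrist_force']@np.r_[uy,0],o['wrist_force'],o['wrist_torque']); print(intray([*o['ee_pos'][:2],0]))
slot(25.5,0,.0148)
"
```

```text
-0.23572680659488415 1.5474388333196298 [1.10950014 1.10414832 0.3737494 ] [ 0.15592873 -0.16648441 -0.03014408]
(array([25.9,  0.2]), 53.8)
t 29.3 ee [0.445  0.1029 0.0157] yaw 36.2 tilt 0.0 q7 0.67 open 0.0591 F 65
shift(norm) [ 0.009 -0.006  0.023]
turn z tool(norm) 0.000 or -2.000 -> q7 change deg -0
shift after turn [ 0.009 -0.006  0.023] (other way: x,y negated)
```

Call:
move_arm --moves '[0, 0, 0, 0, 0, 0.02, 0.4, 0, 0, 0, 0, 0, 0, 0.4, 0, 0, 0, 0, 0, 0, 0.72, 0, 0, 0, 0, 0, 0, 0.75, 0, 0, 0, 0, 0, 0, 0.8, 0, 0, 0, 0, 0, 0, 0.9, 0, 0, 0, 0, 0, 0, 1, 0, 0, 0, 0, 0, 0, 1, 0, 0, 0, 0, 0, -0.4, 1, 0, 0, 0, 0, 0, -0.6, 1]'

```text
clock: 30.3
ee_pos: [0.4442, 0.1026, 0.0546]
eef_rot: [-0.001, 0.452, 0.892, -0.001]
wrist_force: [-0.7, 0.6, -0.3]
opening: 0.0854
grasp_force: 0.0
```

Call:
move_arm --moves '[0, 0, 0, 0, 0, -0.6, 1, 0, 0, 0, 0, 0, -0.3, 1, 0, 0, 0, 0, 0, 0, 1, 0, 0, 0, 0, 0, 0, 1, 0, 0, 0, 0, 0, 0, 1, 0, 0, 0, 0, 0, 0, 1, 0, 0, 0, 0, 0, 0, 1, 0, 0, 0, 0, 0, 0, 1, 0, 0, 0, 0, 0, 0, 1, 0, 0, 0, 0, 0, 0, 1]'

```text
clock: 31.3
ee_pos: [0.4449, 0.1029, 0.0908]
eef_rot: [-0.0, 0.452, 0.892, -0.0]
wrist_force: [-1.3, 0.1, -0.6]
opening: 0.0854
grasp_force: 0.0
```

```bash
python3 -c "
from slot import *
go([.5659,.2377,.085],-57.7)"
```

```text
t 31.3 ee [0.4449 0.1029 0.0908] yaw 36.2 tilt 0.0 q7 0.61 open 0.0854 F 0
shift(norm) [0.931 4.431 0.146]
turn z tool(norm) -0.957 or 1.043 -> q7 change deg 86
shift after turn [-4.358  1.231  0.146] (other way: x,y negated)
```

Call:
move_arm --moves '[0, 0, 0, 0.116, 0.554, 0.01, 1, 0, 0, 0, 0.116, 0.554, 0.01, 1, 0, 0, 0, 0.116, 0.554, 0.01, 1, 0, 0, 0, 0.116, 0.554, 0.01, 1, 0, 0, 0, 0.116, 0.554, 0.01, 1, 0, 0, 0, 0.116, 0.554, 0.01, 1, 0, 0, 0, 0.116, 0.554, 0.01, 1, 0, 0, 0, 0.116, 0.554, 0.01, 1, 0, 0, 0, 0, 0, 0, 1, 0, 0, 0, 0, 0, 0, 1]'

```text
clock: 32.3
ee_pos: [0.5657, 0.2374, 0.0873]
eef_rot: [-0.0, 0.452, 0.892, -0.0]
wrist_force: [-0.2, -0.7, 0.2]
opening: 0.0855
grasp_force: 0.0
```

Call:
move_arm --moves '[0, 0, -0.095, 0, 0, 0, 1, 0, 0, -0.095, 0, 0, 0, 1, 0, 0, -0.095, 0, 0, 0, 1, 0, 0, -0.095, 0, 0, 0, 1, 0, 0, -0.095, 0, 0, 0, 1, 0, 0, -0.095, 0, 0, 0, 1, 0, 0, -0.095, 0, 0, 0, 1, 0, 0, -0.095, 0, 0, 0, 1, 0, 0, -0.095, 0, 0, 0, 1, 0, 0, -0.095, 0, 0, 0, 1]'

```text
clock: 33.3
ee_pos: [0.5656, 0.2367, 0.0878]
eef_rot: [-0.0, -0.276, 0.961, -0.0]
wrist_force: [-0.3, -0.5, -0.4]
opening: 0.0855
grasp_force: 0.0
```

```bash
python3 -c "
from slot import *
from fit import *
go([.5659,.2377,.007],-57.7)
im=img('t5')
for n,s,a in(('cream',83.5,36),('gold',54.5,-144),('red',26,36)):
  p,q=fit(im,WEDGE,.046,[*(TR+ux*s/1e3),a],m=.02); print(n,p,q,intray(p))
cv2.imwrite('pics/v5.png',rect(im,.34,.54,.0,.25,.046,3000))
"
```

```text
t 33.3 ee [0.5656 0.2367 0.0878] yaw 122.0 tilt 0.0 q7 1.59 open 0.0855 F 0
shift(norm) [-0.022  0.018  2.02 ]
turn z tool(norm) -0.003 or 1.997 -> q7 change deg 0
shift after turn [-0.022  0.018  2.02 ] (other way: x,y negated)
cream [4.57799970e-01 5.62199388e-02 6.22182815e+01] 0.7922005330660364 (array([ 71.2, -17. ]), np.float64(116.0))
gold [ 4.73739583e-01  7.49198093e-02 -1.42295663e+02] 0.8728937669200482 (array([65.5,  6.9]), np.float64(-88.5))
red [ 0.44489698  0.10232571 35.93236355] 0.8910977714961935 (array([26.3, -0.2]), np.float64(89.7))
```

View pics/v5.png

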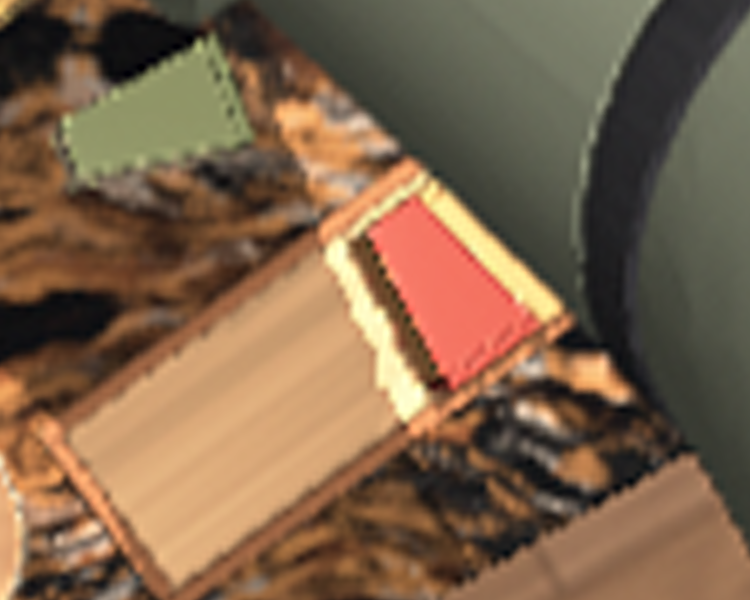

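Call:
move_arm --moves '[0, 0, 0, -0.022, 0.018, 0.4, 1, 0, 0, 0, 0, 0, 0.6, 1, 0, 0, 0, 0, 0, 0.5, 1, 0, 0, 0, 0, 0, 0.3, 1, 0, 0, 0, 0, 0, 0.19, 1, 0, 0, 0, 0, 0, 0, 1, 0, 0, 0, 0, 0, 0, 0.4, 0, 0, 0, 0, 0, 0, 0.4, 0, 0, 0, 0, 0, 0, 0.4, 0, 0, 0, 0, 0, 0, 0.4]'

```text
clock: 34.35
ee_pos: [0.567, 0.2389, 0.0092]
eef_rot: [0.001, -0.273, 0.962, 0.0]
wrist_force: [-0.6, -0.2, 4.9]
opening: 0.0591
grasp_force: 64.9
```

Call:
move_arm --moves '[0, 0, 0, 0, 0, 0, 0.4, 0, 0, 0, 0, 0, -0.4, 0.4, 0, 0, 0, 0, 0, -0.6, 0.4, 0, 0, 0, 0, 0, -0.6, 0.4, 0, 0, 0, 0, 0, -0.4, 0.4, 0, 0, 0, 0, 0, 0, 0.4, 0, 0, 0, 0, 0, 0, 0.4, 0, 0, 0, 0, 0, 0, 0.4, 0, 0, 0, 0, 0, 0, 0.4, 0, 0, 0, 0, 0, 0, 0.4]'

```text
clock: 35.35
ee_pos: [0.5661, 0.2386, 0.0875]
eef_rot: [-0.001, -0.273, 0.962, -0.0]
wrist_force: [0.1, 0.3, -0.0]
opening: 0.0589
grasp_force: 64.6
```

```bash
python3 -c "
from slot import *
slot(-7.5,0,.085)
"
```

```text
t 35.4 ee [0.5661 0.2386 0.0875] yaw 121.7 tilt 0.1 q7 1.59 open 0.0589 F 65
shift(norm) [ 4.429 -0.462  0.066]
turn z tool(norm) 0.950 or -1.050 -> q7 change deg -86
shift after turn [-0.113 -4.452  0.061] (other way: x,y negated)
```

Call:
move_arm --moves '[0, 0, 0, 0.554, -0.058, 0, 0.4, 0, 0, 0, 0.554, -0.058, 0, 0.4, 0, 0, 0, 0.554, -0.058, 0, 0.4, 0, 0, 0, 0.554, -0.058, 0, 0.4, 0, 0, 0, 0.554, -0.058, 0, 0.4, 0, 0, 0, 0.554, -0.058, 0, 0.4, 0, 0, 0, 0.554, -0.058, 0, 0.4, 0, 0, 0, 0.554, -0.058, 0, 0.4, 0, 0, 0, 0, 0, 0, 0.4, 0, 0, 0, 0, 0, 0, 0.4]'

```text
clock: 36.35
ee_pos: [0.4256, 0.1298, 0.0882]
eef_rot: [0.0, -0.273, 0.962, 0.0]
wrist_force: [0.2, 0.3, -0.6]
opening: 0.0591
grasp_force: 64.6
```

Call:
move_arm --moves '[0, 0, 0.095, 0, 0, 0, 0.4, 0, 0, 0.095, 0, 0, 0, 0.4, 0, 0, 0.095, 0, 0, 0, 0.4, 0, 0, 0.095, 0, 0, 0, 0.4, 0, 0, 0.095, 0, 0, 0, 0.4, 0, 0, 0.095, 0, 0, 0, 0.4, 0, 0, 0.095, 0, 0, 0, 0.4, 0, 0, 0.095, 0, 0, 0, 0.4, 0, 0, 0.095, 0, 0, 0, 0.4, 0, 0, 0.095, 0, 0, 0, 0.4]'

```text
clock: 37.35
ee_pos: [0.4261, 0.1305, 0.088]
eef_rot: [0.0, 0.455, 0.891, 0.0]
wrist_force: [0.5, -0.3, -1.3]
opening: 0.0591
grasp_force: 64.5
```

```bash
python3 -c "
from slot import *
slot(-7.5,0,.016)
"
```

```text
t 37.4 ee [0.4261 0.1305 0.088 ] yaw 35.9 tilt 0.0 q7 0.56 open 0.0591 F 65
shift(norm) [ 1.000e-03 -3.300e-02  1.801e+00]
turn z tool(norm) -0.003 or 1.997 -> q7 change deg 0
shift after turn [ 1.000e-03 -3.300e-02  1.801e+00] (other way: x,y negated)
```

Call:
move_arm --moves '[0, 0, 0, 0, -0.033, 0.4, 0.4, 0, 0, 0, 0, 0, 0.5, 0.4, 0, 0, 0, 0, 0, 0.4, 0.4, 0, 0, 0, 0, 0, 0.3, 0.4, 0, 0, 0, 0, 0, 0.15, 0.4, 0, 0, 0, 0, 0, 0.05, 0.4, 0, 0, 0, -0.03, 0, 0, 0.4, 0, 0, 0, -0.03, 0, 0, 0.4, 0, 0, 0, -0.03, 0, 0, 0.4, 0, 0, 0, -0.03, 0, 0, 0.4]'

```text
clock: 38.35
ee_pos: [0.4274, 0.1251, 0.0165]
eef_rot: [0.0, 0.452, 0.892, 0.0]
wrist_force: [0.2, 1.2, -0.5]
opening: 0.0587
grasp_force: 64.5
```

Call:
move_arm --moves '[0, 0, 0, -0.02, 0, 0, 0.4, 0, 0, 0, -0.02, 0, 0, 0.4, 0, 0, 0, 0, 0, 0, 0.4, 0, 0, 0, 0, 0, 0, 0.4, 0, 0, 0, 0, 0, 0, 0.4, 0, 0, 0, 0, 0, 0, 0.4, 0, 0, 0, 0, 0, 0, 0.4, 0, 0, 0, 0, 0, 0, 0.4, 0, 0, 0, 0, 0, 0, 0.4, 0, 0, 0, 0, 0, 0, 0.4]'

```text
clock: 39.35
ee_pos: [0.4275, 0.1249, 0.0163]
eef_rot: [-0.001, 0.452, 0.892, 0.0]
wrist_force: [-4.5, 8.6, 3.6]
opening: 0.0588
grasp_force: 65.2
```

```bash
python3 -c "
from slot import *
o=robot.get_obs();print(o['wrist_force']@np.r_[ux,0],o['wrist_force']@np.r_[uy,0],o['wrist_force'],o['wrist_torque']); print(intray([*o['ee_pos'][:2],0]))
slot(-1.5,0,.0152)
"
```

```text
-9.611924189622224 1.40976468166228 [-4.53923276  8.58905636  3.64798632] [ 1.65627569  0.9542639  -0.08253479]
(array([-2.1, -0.9]), 53.8)
t 39.4 ee [0.4275 0.1249 0.0163] yaw 36.3 tilt 0.1 q7 0.65 open 0.0588 F 65
shift(norm) [-0.016  0.023  0.026]
turn z tool(norm) 0.001 or -1.999 -> q7 change deg -0
shift after turn [-0.016  0.023  0.026] (other way: x,y negated)
```

Call:
move_arm --moves '[0, 0, 0, 0.005, 0, 0.02, 0.4, 0, 0, 0, 0, 0, 0, 0.4, 0, 0, 0, 0, 0, 0, 0.72, 0, 0, 0, 0, 0, 0, 0.75, 0, 0, 0, 0, 0, 0, 0.8, 0, 0, 0, 0, 0, 0, 0.9, 0, 0, 0, 0, 0, 0, 1, 0, 0, 0, 0, 0, 0, 1, 0, 0, 0, 0, 0, -0.4, 1, 0, 0, 0, 0, 0, -0.6, 1]'

```text
clock: 40.35
ee_pos: [0.4273, 0.1235, 0.055]
eef_rot: [-0.001, 0.453, 0.892, -0.001]
wrist_force: [-0.1, 0.5, 0.6]
opening: 0.0853
grasp_force: 0.0
```

Call:
move_arm --moves '[0, 0, 0, 0, 0, -0.6, 1, 0, 0, 0, 0, 0, -0.3, 1, 0, 0, 0, 0, 0, 0, 1, 0, 0, 0, 0, 0, 0, 1, 0, 0, 0, 0, 0, 0, 1, 0, 0, 0, 0, 0, 0, 1, 0, 0, 0, 0, 0, 0, 1, 0, 0, 0, 0, 0, 0, 1, 0, 0, 0, 0, 0, 0, 1, 0, 0, 0, 0, 0, 0, 1]'

```text
clock: 41.35
ee_pos: [0.4279, 0.1239, 0.0913]
eef_rot: [-0.0, 0.452, 0.892, -0.0]
wrist_force: [0.2, 0.0, -0.0]
opening: 0.0853
grasp_force: 0.0
```

```bash
python3 -c "
from slot import *
go([.5015,.1986,.085],110.5)"
```

```text
t 41.4 ee [0.4279 0.1239 0.0913] yaw 36.2 tilt 0.0 q7 0.58 open 0.0853 F 0
shift(norm) [0.419 2.588 0.156]
turn z tool(norm) -0.825 or 1.175 -> q7 change deg 74
shift after turn [-2.378  1.104  0.156] (other way: x,y negated)
```

Call:
move_arm --moves '[0, 0, 0, 0.084, 0.518, 0.02, 1, 0, 0, 0, 0.084, 0.518, 0.02, 1, 0, 0, 0, 0.084, 0.518, 0.02, 1, 0, 0, 0, 0.084, 0.518, 0.02, 1, 0, 0, 0, 0.084, 0.518, 0.02, 1, 0, 0, -0.0825, 0, 0, 0, 1, 0, 0, -0.0825, 0, 0, 0, 1, 0, 0, -0.0825, 0, 0, 0, 1, 0, 0, -0.0825, 0, 0, 0, 1, 0, 0, -0.0825, 0, 0, 0, 1]'

```text
clock: 42.35
ee_pos: [0.5016, 0.1987, 0.0873]
eef_rot: [-0.0, 0.142, 0.99, -0.0]
wrist_force: [-0.9, 0.1, 0.6]
opening: 0.0854
grasp_force: 0.0
```

Call:
move_arm --moves '[0, 0, -0.0825, 0, 0, 0, 1, 0, 0, -0.0825, 0, 0, 0, 1, 0, 0, -0.0825, 0, 0, 0, 1, 0, 0, -0.0825, 0, 0, 0, 1, 0, 0, -0.0825, 0, 0, 0, 1, 0, 0, 0, 0, 0, 0, 1, 0, 0, 0, 0, 0, 0, 1, 0, 0, 0, 0, 0, 0, 1, 0, 0, 0, 0, 0, 0, 1, 0, 0, 0, 0, 0, 0, 1]'

```text
clock: 43.35
ee_pos: [0.5015, 0.1988, 0.0873]
eef_rot: [-0.0, -0.177, 0.984, -0.0]
wrist_force: [-0.0, -0.3, 0.3]
opening: 0.0857
grasp_force: 0.0
```

```bash
python3 -c "
from slot import *
from fit import *
go([.5015,.1986,.008],110.5)
im=img('t6')
p,q=fit(im,STOP,.038,[.5012,.3296,-45]); print('stop',p,q)
"
```

```text
t 43.4 ee [0.5015 0.1988 0.0873] yaw 110.4 tilt 0.0 q7 1.45 open 0.0857 F 0
shift(norm) [ 0.003 -0.005  1.982]
turn z tool(norm) -0.001 or 1.999 -> q7 change deg 0
shift after turn [ 0.003 -0.005  1.982] (other way: x,y negated)
stop [  0.50120298   0.32960725 -44.9697088 ] 0.7198603114072806
```

Call:
move_arm --moves '[0, 0, 0, 0, 0, 0.4, 1, 0, 0, 0, 0, 0, 0.6, 1, 0, 0, 0, 0, 0, 0.5, 1, 0, 0, 0, 0, 0, 0.3, 1, 0, 0, 0, 0, 0, 0.17, 1, 0, 0, 0, 0, 0, 0, 1, 0, 0, 0, 0, 0, 0, 0.4, 0, 0, 0, 0, 0, 0, 0.4, 0, 0, 0, 0, 0, 0, 0.4, 0, 0, 0, 0, 0, 0, 0.4]'

```text
clock: 44.4
ee_pos: [0.5021, 0.1989, 0.0095]
eef_rot: [0.001, -0.177, 0.984, 0.0]
wrist_force: [-1.7, -0.4, 7.0]
opening: 0.0588
grasp_force: 64.3
```

Call:
move_arm --moves '[0, 0, 0, 0, 0, 0, 0.4, 0, 0, 0, 0, 0, -0.4, 0.4, 0, 0, 0, 0, 0, -0.6, 0.4, 0, 0, 0, 0, 0, -0.6, 0.4, 0, 0, 0, 0, 0, -0.4, 0.4, 0, 0, 0, 0, 0, 0, 0.4, 0, 0, 0, 0, 0, 0, 0.4, 0, 0, 0, 0, 0, 0, 0.4, 0, 0, 0, 0, 0, 0, 0.4, 0, 0, 0, 0, 0, 0, 0.4]'

```text
clock: 45.4
ee_pos: [0.5013, 0.1986, 0.0879]
eef_rot: [-0.0, -0.178, 0.984, -0.0]
wrist_force: [0.5, -0.7, -0.9]
opening: 0.0592
grasp_force: 64.8
```

```bash
python3 -c "
from slot import *
slot(-38,0,.085)
"
```

```text
t 45.4 ee [0.5013 0.1986 0.0879] yaw 110.5 tilt 0.1 q7 1.45 open 0.0592 F 65
shift(norm) [ 2.595 -0.213  0.076]
turn z tool(norm) 0.825 or -1.175 -> q7 change deg -74
shift after turn [ 0.499 -2.555  0.074] (other way: x,y negated)
```

Call:
move_arm --moves '[0, 0, 0, 0.519, -0.043, 0, 0.4, 0, 0, 0, 0.519, -0.043, 0, 0.4, 0, 0, 0, 0.519, -0.043, 0, 0.4, 0, 0, 0, 0.519, -0.043, 0, 0.4, 0, 0, 0, 0.519, -0.043, 0, 0.4, 0, 0, 0.0825, 0, 0, 0, 0.4, 0, 0, 0.0825, 0, 0, 0, 0.4, 0, 0, 0.0825, 0, 0, 0, 0.4, 0, 0, 0.0825, 0, 0, 0, 0.4, 0, 0, 0.0825, 0, 0, 0, 0.4]'

```text
clock: 46.4
ee_pos: [0.4073, 0.1543, 0.0883]
eef_rot: [-0.0, 0.148, 0.989, -0.0]
wrist_force: [-0.5, 0.9, -0.6]
opening: 0.0593
grasp_force: 64.7
```

Call:
move_arm --moves '[0, 0, 0.0825, 0, 0, 0, 0.4, 0, 0, 0.0825, 0, 0, 0, 0.4, 0, 0, 0.0825, 0, 0, 0, 0.4, 0, 0, 0.0825, 0, 0, 0, 0.4, 0, 0, 0.0825, 0, 0, 0, 0.4, 0, 0, 0, 0, 0, 0, 0.4, 0, 0, 0, 0, 0, 0, 0.4, 0, 0, 0, 0, 0, 0, 0.4, 0, 0, 0, 0, 0, 0, 0.4, 0, 0, 0, 0, 0, 0, 0.4]'

```text
clock: 47.4
ee_pos: [0.4074, 0.1543, 0.0885]
eef_rot: [-0.0, 0.452, 0.892, 0.0]
wrist_force: [0.2, 0.3, -0.0]
opening: 0.0589
grasp_force: 64.7
```

```bash
python3 -c "
from slot import *
slot(-38,0,.0162)
from fit import *
im=img('t7')
for n,s,a in(('cream',83.5,36),('gold',54.5,-144),('red',26,36),('yellow',-3.2,-144)):
  p,q=fit(im,WEDGE,.046,[*(TR+ux*s/1e3),a],m=.02); print(n,p,q,intray(p))
"
```

```text
t 47.4 ee [0.4074 0.1543 0.0885] yaw 36.3 tilt 0.0 q7 0.52 open 0.0589 F 65
shift(norm) [ 0.006 -0.006  1.808]
turn z tool(norm) 0.001 or -1.999 -> q7 change deg -0
shift after turn [ 0.006 -0.006  1.808] (other way: x,y negated)
cream [ 0.47142021  0.08462258 -5.38083416] 0.9082585876710931 (array([56.3, 10.7]), np.float64(48.4))
gold [ 4.69691187e-01  8.74775717e-02 -1.34891780e+02] 0.9076965559206112 (array([53., 11.]), np.float64(-81.1))
red [ 0.44331759  0.09656855 29.71204972] 0.8741905570885337 (array([30.1, -4.9]), np.float64(83.5))
yellow [ 4.28555553e-01  1.30732690e-01 -1.58369264e+02] 0.8446951111862661 (array([-6.2,  3.4]), np.float64(-104.6))
```

Call:
move_arm --moves '[0, 0, 0, 0, 0, 0.4, 0.4, 0, 0, 0, 0, 0, 0.5, 0.4, 0, 0, 0, 0, 0, 0.4, 0.4, 0, 0, 0, 0, 0, 0.3, 0.4, 0, 0, 0, 0, 0, 0.15, 0.4, 0, 0, 0, 0, 0, 0.05, 0.4, 0, 0, 0, -0.03, 0, 0, 0.4, 0, 0, 0, -0.03, 0, 0, 0.4, 0, 0, 0, -0.03, 0, 0, 0.4, 0, 0, 0, -0.03, 0, 0, 0.4]'

```text
clock: 48.45
ee_pos: [0.4104, 0.1505, 0.0168]
eef_rot: [0.0, 0.452, 0.892, 0.0]
wrist_force: [0.6, -0.4, -1.0]
opening: 0.0594
grasp_force: 64.7
```

Call:
move_arm --moves '[0, 0, 0, -0.02, 0, 0, 0.4, 0, 0, 0, -0.015, 0, 0, 0.4, 0, 0, 0, 0, 0, 0, 0.4, 0, 0, 0, 0, 0, 0, 0.4, 0, 0, 0, 0, 0, 0, 0.4, 0, 0, 0, 0, 0, 0, 0.4, 0, 0, 0, 0, 0, 0, 0.4, 0, 0, 0, 0, 0, 0, 0.4, 0, 0, 0, 0, 0, 0, 0.4, 0, 0, 0, 0, 0, 0, 0.4]'

```text
clock: 49.45
ee_pos: [0.4109, 0.1495, 0.0165]
eef_rot: [-0.0, 0.452, 0.892, 0.0]
wrist_force: [-3.6, 4.6, 0.7]
opening: 0.0589
grasp_force: 64.8
```

```bash
python3 -c "
from slot import *
o=robot.get_obs();print(o['wrist_force']@np.r_[ux,0],o['wrist_force']@np.r_[uy,0],o['wrist_force'],o['wrist_torque']); print(intray([*o['ee_pos'][:2],0]))
slot(-31.7,0,.0155)
"
```

```text
-5.860264981098944 -0.1352454781716919 [-3.57024344  4.64912451  0.73514734] [ 0.89945119  0.55719246 -0.13182004]
(array([-31.9,   0.2]), 53.8)
t 49.5 ee [0.4109 0.1495 0.0165] yaw 36.2 tilt 0.0 q7 0.61 open 0.0589 F 65
shift(norm) [-0.004 -0.006  0.025]
turn z tool(norm) 0.000 or -2.000 -> q7 change deg -0
shift after turn [-0.004 -0.006  0.025] (other way: x,y negated)
```

Call:
move_arm --moves '[0, 0, 0, 0.005, 0, 0.02, 0.4, 0, 0, 0, 0, 0, 0, 0.4, 0, 0, 0, 0, 0, 0, 0.72, 0, 0, 0, 0, 0, 0, 0.75, 0, 0, 0, 0, 0, 0, 0.8, 0, 0, 0, 0, 0, 0, 0.9, 0, 0, 0, 0, 0, 0, 1, 0, 0, 0, 0, 0, 0, 1, 0, 0, 0, 0, 0, -0.4, 1, 0, 0, 0, 0, 0, -0.6, 1]'

```text
clock: 50.45
ee_pos: [0.4103, 0.1491, 0.0555]
eef_rot: [-0.001, 0.453, 0.892, -0.001]
wrist_force: [0.8, 0.0, 0.7]
opening: 0.0852
grasp_force: 0.0
```

Call:
move_arm --moves '[0, 0, 0, 0, 0, -0.6, 1, 0, 0, 0, 0, 0, -0.4, 1, 0, 0, 0, 0, 0, 0, 1, 0, 0, 0, 0, 0, 0, 1, 0, 0, 0, 0, 0, 0, 1, 0, 0, 0, 0, 0, 0, 1, 0, 0, 0, 0, 0, 0, 1, 0, 0, 0, 0, 0, 0, 1, 0, 0, 0, 0, 0, 0, 1, 0, 0, 0, 0, 0, 0, 1]'

```text
clock: 51.45
ee_pos: [0.4109, 0.1495, 0.0957]
eef_rot: [-0.0, 0.452, 0.892, -0.0]
wrist_force: [0.1, 1.0, 0.4]
opening: 0.0856
grasp_force: 0.0
```

```bash
python3 -c "
from slot import *
go([.5012,.3296,.09],45.2)"
```

```text
t 51.5 ee [0.4109 0.1495 0.0957] yaw 36.2 tilt 0.0 q7 0.53 open 0.0856 F 0
shift(norm) [2.299 4.481 0.141]
turn z tool(norm) -0.100 or 1.900 -> q7 change deg 9
shift after turn [1.57  4.785 0.141] (other way: x,y negated)
```

Call:
move_arm --moves '[0, 0, 0, 0.287, 0.56, 0.017, 1, 0, 0, 0, 0.287, 0.56, 0.017, 1, 0, 0, 0, 0.287, 0.56, 0.017, 1, 0, 0, 0, 0.287, 0.56, 0.017, 1, 0, 0, 0, 0.287, 0.56, 0.017, 1, 0, 0, 0, 0.287, 0.56, 0.017, 1, 0, 0, 0, 0.287, 0.56, 0.017, 1, 0, 0, 0, 0.287, 0.56, 0.017, 1, 0, 0, -0.05, 0, 0, 0, 1, 0, 0, -0.05, 0, 0, 0, 1]'

```text
clock: 52.45
ee_pos: [0.5011, 0.3301, 0.0898]
eef_rot: [0.0, 0.379, 0.925, -0.0]
wrist_force: [-0.8, -0.9, 0.6]
opening: 0.0855
grasp_force: 0.0
```

```bash
python3 -c "
from slot import *
go([.5012,.3296,.012],45.2)
from fit import *
im=img('t8')
for n,s,a in(('cream',83.5,36),('gold',54.5,-144),('red',26,36),('yellow',-3.2,-144),('green',-32.3,36)):
  p,q=fit(im,WEDGE,.046,[*(TR+ux*s/1e3),a],m=.02); print(n,p,q,intray(p))
p,q=fit(im,circ(.026),.026,[.36,.286,0],yawfix=True); print('bowl',p,q)
cv2.imwrite('pics/v8.png',rect(im,.34,.54,.0,.25,.046,3000))
"
```

```text
t 52.5 ee [0.5011 0.3301 0.0898] yaw 45.4 tilt 0.0 q7 0.42 open 0.0855 F 0
shift(norm) [-0.01  -0.006  1.945]
turn z tool(norm) 0.003 or -1.997 -> q7 change deg -0
shift after turn [-0.01  -0.006  1.945] (other way: x,y negated)
cream [ 0.47789238  0.05428961 36.54515952] 0.940019912535278 (array([84.6, -1.9]), np.float64(90.3))
gold [ 4.64048121e-01  8.00338489e-02 -1.44067716e+02] 0.8804154125636849 (array([55.6,  2.1]), np.float64(-90.3))
red [ 0.44514404  0.10149509 37.0613782 ] 0.8693676656612327 (array([27.2, -0.5]), np.float64(90.9))
yellow [ 4.28025259e-01  1.24884793e-01 -1.44502388e+02] 0.7839893678658536 (array([-1.8, -0.5]), np.float64(-90.7))
green [ 0.41631956  0.17011525 93.9328115 ] 0.709125938635098 (array([-45.2,  16.8]), np.float64(147.7))
bowl [0.32606568 0.27463562 0.        ] 0.980670434207759
```

View pics/v8.png

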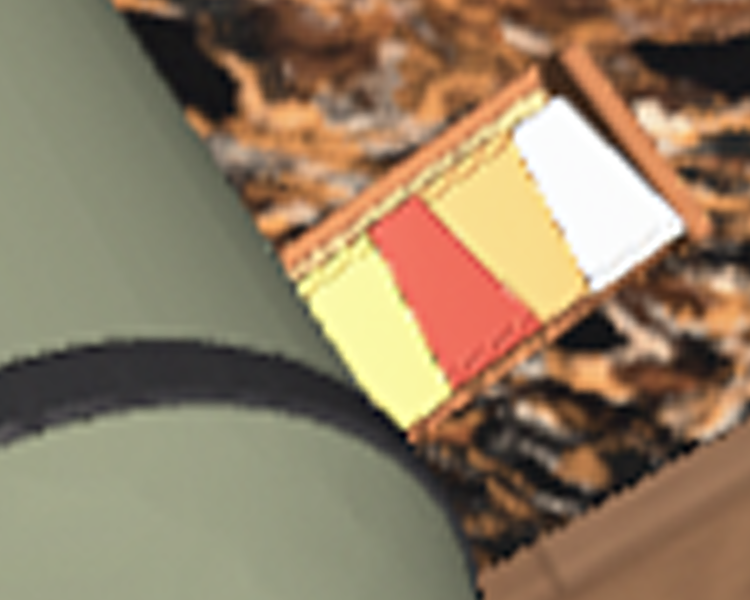

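Call:
move_arm --moves '[0, 0, 0, -0.01, 0, 0.4, 1, 0, 0, 0, 0, 0, 0.6, 1, 0, 0, 0, 0, 0, 0.5, 1, 0, 0, 0, 0, 0, 0.3, 1, 0, 0, 0, 0, 0, 0.14, 1, 0, 0, 0, 0, 0, 0, 1, 0, 0, 0, 0, 0, 0, 0.1, 0, 0, 0, 0, 0, 0, 0.1, 0, 0, 0, 0, 0, 0, 0.1, 0, 0, 0, 0, 0, 0, 0.1]'

```text
clock: 53.5
ee_pos: [0.5017, 0.3294, 0.0131]
eef_rot: [0.0, 0.381, 0.925, 0.0]
wrist_force: [-0.2, 0.5, 0.4]
opening: 0.0281
grasp_force: 0.0
```

Call:
move_arm --moves '[0, 0, 0, 0, 0, 0, 0.1, 0, 0, 0, 0, 0, 0, 0.1, 0, 0, 0, 0, 0, 0, 0.1, 0, 0, 0, 0, 0, -0.4, 0.1, 0, 0, 0, 0, 0, -0.6, 0.1, 0, 0, 0, 0, 0, -0.6, 0.1, 0, 0, 0, 0, 0, -0.4, 0.1, 0, 0, 0, 0, 0, 0, 0.1, 0, 0, 0, 0, 0, 0, 0.1, 0, 0, 0, 0, 0, 0, 0.1]'

```text
clock: 54.5
ee_pos: [0.501, 0.329, 0.0918]
eef_rot: [-0.0, 0.381, 0.925, -0.001]
wrist_force: [0.9, -1.0, -2.4]
opening: 0.015
grasp_force: 58.7
```

```bash
python3 -c "
from slot import *
slot(-77,4,.09,27.7)
"
```

```text
t 54.5 ee [0.501  0.329  0.0918] yaw 45.2 tilt 0.1 q7 0.42 open 0.0150 F 59
shift(norm) [-0.461 -4.501  0.05 ]
turn z tool(norm) 0.195 or -1.805 -> q7 change deg -18
shift after turn [-1.795 -4.154  0.049] (other way: x,y negated)
```

```bash
python3 -c "
from slot import *
go([.46,.43,.092],27.7)
"
```

```text
t 54.5 ee [0.501  0.329  0.0918] yaw 45.2 tilt 0.1 q7 0.42 open 0.0150 F 59
shift(norm) [ 2.506  1.07  -0.007]
turn z tool(norm) 0.195 or -1.805 -> q7 change deg -18
shift after turn [ 2.712  0.266 -0.005] (other way: x,y negated)
```

Call:
move_arm --moves '[0, 0, 0, 0.417, 0.178, 0, 0.1, 0, 0, 0, 0.417, 0.178, 0, 0.1, 0, 0, 0, 0.417, 0.178, 0, 0.1, 0, 0, 0, 0.417, 0.178, 0, 0.1, 0, 0, 0, 0.417, 0.178, 0, 0.1, 0, 0, 0, 0.417, 0.178, 0, 0.1, 0, 0, 0.065, 0, 0, 0, 0.1, 0, 0, 0.065, 0, 0, 0, 0.1, 0, 0, 0.065, 0, 0, 0, 0.1, 0, 0, 0, 0, 0, 0, 0.1]'

```text
clock: 55.5
ee_pos: [0.46, 0.4309, 0.0925]
eef_rot: [0.0, 0.518, 0.855, -0.0]
wrist_force: [-0.1, -0.3, -1.7]
opening: 0.0147
grasp_force: 58.6
```

```bash
python3 -c "
from slot import *
slot(-77,4,.09,27.7)
from fit import *
im=img('t9')
for n,s,a in(('yellow',-2,-144),('green',-31.5,36)):
  p,q=fit(im,WEDGE,.046,[*(TR+ux*s/1e3),a],m=.02); print(n,p,q,intray(p))
p,q=fit(im,circ(.026),.026,[.36,.286,0],yawfix=True); print('bowl',p,q)
cv2.imwrite('pics/v9.png',rect(im,.30,.54,.0,.48,.046,1600))
"
```

```text
t 55.5 ee [0.46   0.4309 0.0925] yaw 27.6 tilt 0.0 q7 0.01 open 0.0147 F 59
shift(norm) [-4.535 -4.423  0.064]
turn z tool(norm) -0.001 or 1.999 -> q7 change deg 0
shift after turn [-4.527 -4.432  0.064] (other way: x,y negated)
yellow [ 4.27241753e-01  1.25823294e-01 -1.42918061e+02] 0.9116052667923142 (array([-3. , -0.6]), np.float64(-89.1))
green [ 0.41253366  0.14916157 35.65798789] 0.9268844224325791 (array([-30.6,   1.3]), np.float64(89.5))
bowl [0.36703374 0.29119247 0.        ] 0.7439313002413703
```

View pics/v9.png

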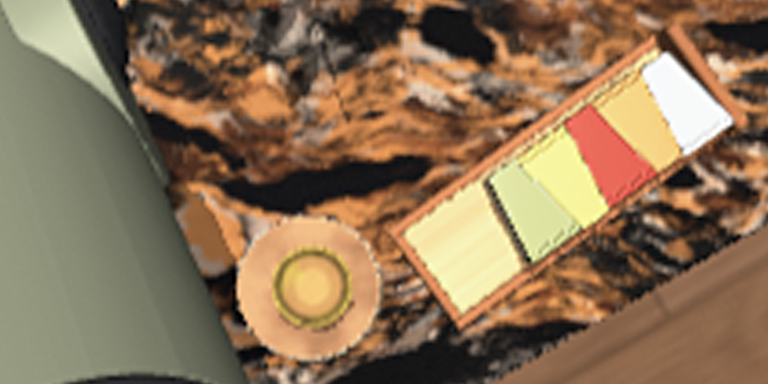

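Call:
move_arm --moves '[0, 0, 0, -0.453, -0.44, 0.005, 0.1, 0, 0, 0, -0.453, -0.44, 0.005, 0.1, 0, 0, 0, -0.453, -0.44, 0.005, 0.1, 0, 0, 0, -0.453, -0.44, 0.005, 0.1, 0, 0, 0, -0.453, -0.44, 0.005, 0.1, 0, 0, 0, -0.453, -0.44, 0.005, 0.1, 0, 0, 0, -0.453, -0.44, 0.005, 0.1, 0, 0, 0, -0.453, -0.44, 0.005, 0.1, 0, 0, 0, -0.453, -0.44, 0.005, 0.1, 0, 0, 0, -0.453, -0.44, 0.005, 0.1]'

```text
clock: 56.55
ee_pos: [0.3886, 0.1873, 0.0909]
eef_rot: [0.0, 0.516, 0.857, 0.0]
wrist_force: [0.2, -0.4, -2.2]
opening: 0.0152
grasp_force: 58.9
```

```bash
python3 -c "
from slot import *
slot(-77,5.3,.0205,27.2)
"
```

```text
t 56.5 ee [0.3886 0.1873 0.0909] yaw 27.9 tilt 0.0 q7 0.34 open 0.0152 F 59
shift(norm) [0.04  0.01  1.759]
turn z tool(norm) 0.008 or -1.992 -> q7 change deg -1
shift after turn [0.04  0.01  1.759] (other way: x,y negated)
```

Call:
move_arm --moves '[0, 0, 0.008, 0.02, 0.01, 0.3, 0.1, 0, 0, 0, 0.02, 0, 0.4, 0.1, 0, 0, 0, 0, 0, 0.4, 0.1, 0, 0, 0, 0, 0, 0.35, 0.1, 0, 0, 0, 0, 0, 0.2, 0.1, 0, 0, 0, 0, 0, 0.1, 0.1, 0, 0, 0, 0, 0, 0, 0.1, 0, 0, 0, 0, 0, 0, 0.1, 0, 0, 0, 0, 0, 0, 0.1, 0, 0, 0, 0, 0, 0, 0.1]'

```text
clock: 57.55
ee_pos: [0.3886, 0.1897, 0.021]
eef_rot: [0.0, 0.523, 0.852, 0.0]
wrist_force: [-0.7, 0.2, -1.7]
opening: 0.015
grasp_force: 58.9
```

```bash
python3 -c "
from slot import *
o=robot.get_obs();print(o['wrist_force']); print(intray([*o['ee_pos'][:2],0]))
slot(-72.3,5,.0205,27.2)
"
```

```text
[-0.66041362  0.21495419 -1.73983424]
(array([-77.4,   6. ]), 53.8)
t 57.5 ee [0.3886 0.1897 0.021 ] yaw 27.0 tilt 0.0 q7 0.41 open 0.0150 F 59
shift(norm) [-0.129 -0.004  0.013]
turn z tool(norm) -0.003 or 1.997 -> q7 change deg 0
shift after turn [-0.129 -0.004  0.013] (other way: x,y negated)
```

Call:
move_arm --moves '[0, 0, 0, -0.03, 0, 0.02, 0.1, 0, 0, 0, -0.03, 0, 0, 0.1, 0, 0, 0, -0.03, 0, 0, 0.1, 0, 0, 0, -0.03, 0, 0, 0.1, 0, 0, 0, 0, 0, 0, 0.1, 0, 0, 0, 0, 0, 0, 0.1, 0, 0, 0, 0, 0, 0, 0.1, 0, 0, 0, 0, 0, 0, 0.1, 0, 0, 0, 0, 0, 0, 0.1, 0, 0, 0, 0, 0, 0, 0.1]'

```text
clock: 58.55
ee_pos: [0.3906, 0.1852, 0.0199]
eef_rot: [-0.0, 0.523, 0.852, -0.0]
wrist_force: [-0.9, 0.1, -2.2]
opening: 0.0148
grasp_force: 58.9
```

```bash
python3 -c "
from slot import *
o=robot.get_obs();print(o['wrist_force']@np.r_[ux,0],o['wrist_force']@np.r_[uy,0],o['wrist_force'],o['wrist_torque']); print(intray([*o['ee_pos'][:2],0]))
slot(-72.3,5,.0195,27.2)
from fit import *
im=img('t10')
p,q=fit(im,STOP,.044,[*o['ee_pos'][:2],-63],m=.02); print('stop',p,q,intray(p))
p,q=fit(im,WEDGE,.046,[.4125,.149,35.7],m=.02); print('green',p,q,intray(p))
"
```

```text
-0.6080294086396003 -0.6977950073570872 [-0.92219849  0.07853392 -2.24036883] [ 0.06184733 -0.00849438 -0.00650454]
(array([-72.6,   4.9]), 53.8)
t 58.5 ee [0.3906 0.1852 0.0199] yaw 26.9 tilt 0.0 q7 0.42 open 0.0148 F 59
shift(norm) [-0.007  0.004  0.009]
turn z tool(norm) -0.003 or 1.997 -> q7 change deg 0
shift after turn [-0.007  0.004  0.009] (other way: x,y negated)
stop [  0.40393554   0.1734973  -22.35329529] 0.7710582772431269 (array([-55.3,   8.8]), np.float64(31.4))
green [ 0.40330983  0.13037296 28.46428883] 0.9765166241892247 (array([-20.9, -17.2]), np.float64(82.3))
```

Call:
move_arm --moves '[0, 0, 0, -0.015, 0, 0, 0.1, 0, 0, 0, -0.015, 0, 0, 0.1, 0, 0, 0, 0, 0, 0, 0.1, 0, 0, 0, 0, 0, 0, 0.1, 0, 0, 0, 0, 0, 0, 0.1, 0, 0, 0, 0, 0, 0, 0.1, 0, 0, 0, 0, 0, 0, 0.1, 0, 0, 0, 0, 0, 0, 0.1, 0, 0, 0, 0, 0, 0, 0.1, 0, 0, 0, 0, 0, 0, 0.1]'

```text
clock: 59.6
ee_pos: [0.391, 0.1847, 0.0199]
eef_rot: [-0.0, 0.523, 0.853, 0.0]
wrist_force: [-1.2, 4.8, -2.1]
opening: 0.0149
grasp_force: 58.8
```

```bash
python3 -c "
from slot import *
o=robot.get_obs();print(o['wrist_force']@np.r_[ux,0],o['wrist_force']@np.r_[uy,0],o['wrist_force'],o['wrist_torque']); print(intray([*o['ee_pos'][:2],0]))
"
```

```text
-4.587171583222291 1.9264349673838506 [-1.15465297  4.83942882 -2.13324505] [1.12649586 0.43201869 0.18775943]
(array([-72. ,   4.9]), 53.8)
```

Call:
move_arm --moves '[0, 0, 0, 0, 0, 0.02, 0.1, 0, 0, 0, 0, 0, 0, 0.1, 0, 0, 0, 0, 0, 0, 0.2, 0, 0, 0, 0, 0, 0, 0.25, 0, 0, 0, 0, 0, 0, 0.3, 0, 0, 0, 0, 0, 0, 0.4, 0, 0, 0, 0, 0, 0, 0.4, 0, 0, 0, 0, 0, 0, 0.4, 0, 0, 0, 0, 0, -0.3, 0.4, 0, 0, 0, 0, 0, -0.5, 0.4]'

```text
clock: 60.6
ee_pos: [0.3907, 0.1837, 0.0508]
eef_rot: [-0.0, 0.523, 0.852, -0.001]
wrist_force: [-0.4, 0.3, 1.1]
opening: 0.034
grasp_force: 0.0
```

Call:
move_arm --moves '[0, 0, 0, 0, 0, -0.6, 0.4, 0, 0, 0, 0, 0, -0.6, 0.4, 0, 0, 0, 0.5, 0.5, -0.3, 0.4, 0, 0, 0, 0.5, 0.5, 0, 0.4, 0, 0, 0, 0.5, 0.5, 0, 0.4, 0, 0, 0, 0.5, 0.5, 0, 0.4, 0, 0, 0, 0.5, 0.5, 0, 0.4, 0, 0, 0, 0.5, 0.5, 0, 0.4, 0, 0, 0, 0.5, 0.5, 0, 0.4, 0, 0, 0, 0.5, 0.5, 0, 0.4]'

```text
clock: 61.6
ee_pos: [0.4614, 0.4003, 0.111]
eef_rot: [-0.0, 0.523, 0.852, -0.0]
wrist_force: [0.3, 0.4, 0.4]
opening: 0.0339
grasp_force: 0.0
```

```bash
python3 -c "
from slot import *
from fit import *
print(robot.get_obs()['ee_pos'])
im=img('t11')
for n,s,a in(('cream',84,36),('gold',55,-144),('red',26,36),('yellow',-2.5,-144),('green',-31.5,36)):
  p,q=fit(im,WEDGE,.046,[*(TR+ux*s/1e3),a],m=.02); print(n,p,q,intray(p))
p,q=fit(im,STOP,.044,[*(TR+ux*-.0718+uy*.005),-62.8],m=.02); print('stop',p,q,intray(p))
p,q=fit(im,circ(.026),.026,[.36,.286,0],yawfix=True); print('bowl',p,q)
cv2.imwrite('pics/v11.png',rect(im,.30,.54,.0,.32,.046,2400))
"
```

```text
[0.46141551 0.40027201 0.11097012]
cream [ 0.47795086  0.05406927 35.89714342] 0.9313441006136121 (array([84.8, -2. ]), np.float64(89.7))
gold [ 4.64337943e-01  7.99007345e-02 -1.44217765e+02] 0.8743223718306833 (array([55.9,  2.2]), np.float64(-90.4))
red [ 0.44514236  0.10107483 37.05818723] 0.8678662733143976 (array([27.5, -0.7]), np.float64(90.9))
yellow [ 4.26876927e-01  1.25661327e-01 -1.43665187e+02] 0.91875039099656 (array([-3.1, -1. ]), np.float64(-89.9))
green [ 0.41289592  0.14863279 35.54879171] 0.923881387596643 (array([-29.9,   1.3]), np.float64(89.3))
stop [  0.39053028   0.18512964 -62.17629649] 0.7933309761724936 (array([-72.6,   4.8]), np.float64(-8.4))
bowl [0.3744831  0.27290098 0.        ] 0.6886123147298298
```

View pics/v11.png

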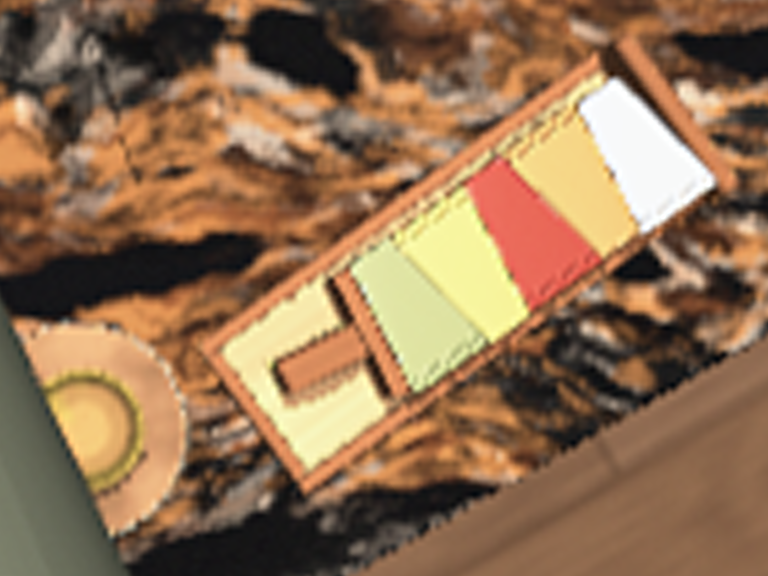

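```bash
python3 -c "
from cell import finish_job
print(finish_job())"
```

```text
the job is handed in; nothing more can be done
None
```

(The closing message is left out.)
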